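# Free the stamping press and press its plunger home

### The job

Someone left the wooden cone plug standing on the clay tag under the die of the round-headed stamping press. Take it out and stand it upright on its broad end in the plywood tray, then press that press's spring plunger all the way down to its stop for a moment and let it spring back up. Leave the tag lying in its nest, and leave the square-headed press, its clay twist, the glaze jar, the pinch pot and the needle tool as they are.

Things in the scene. Friction and masses are not known exactly. Their poses are not given: they have to be found in the camera images.
- press_round: Fixed stamping press with a ROUND plunger head, a grey C-frame open at the front and both sides, base 130 x 110 x 16 mm; origin under the base's centre on the table, z up, front to -x. Vertical die axis at x = -20 mm, y = 0. Steel anvil 56 (x) x 74 (y) mm, centred x = -20, y = -10, top at z = 40, with 3 mm high nest strips round the tag. Column at the back x = 24 to 61 mm, 36 wide, to z = 121.
- round_die (a point): On the die axis of the round-headed press, fixed, at the underside of its plunger die when up: 79 mm above the table, 34 mm above the tag; die radius 8 mm. The frame's arm, 24 mm wide, comes from the column to an eye of radius 13 mm on this axis, z = 105 to 121 mm, with a collar of radius 11 mm up to z = 128; the 44 mm head is above that from z = 164 up.
- round_head (a point): Centre of the top face of the round wooden plunger head (disc of diameter 44 mm, 12 mm thick); 176 mm above the table with the plunger up, 143 mm at the stop; z up.
- round_plunger (a joint): Travel of the round-headed press's plunger in m: 0 up (spring pushes it up), 0.033 fully down at the stop; straight down; about 3 N to start it and 9 N at the stop.
- round_nest (a point): Middle of the nest on the top of the round-headed press's anvil, 40 mm above the table: the place of the tag's origin (the die axis is 10 mm from it along the press's +y).
- press_square: The other press, the same in every size, fixed, but with a SQUARE plunger head 40 x 40 mm. Same origin and axes. Not to be operated.
- square_head (a point): Centre of the top face of the square head, 176 mm above the table.
- square_plunger (a joint): Travel of the square-headed press's plunger in m, 0 up; must stay up.
- cone_plug: Turned walnut cone, 28 mm high, 23 mm wide at its broad foot, narrower at the top, 20 g; origin at the centre of its foot, z to its narrow end. It stands on the tag under the die of the round-headed press, 6 mm below the die.
- tag: Flat clay tag, a disc with a tail, 38 x 58 x 5 mm, origin under its middle; its disc, centred 10 mm along its +y, lies under the die. Lies loose in the nest of the round-headed press.
- tray: Fixed shallow square plywood tray 90 x 90 x 14 mm, walls and floor 4 mm thick; origin under its centre on the table.
- clay_twist: Bystander: folded ribbon of clay 19 x 51 x 14 mm lying on the square-headed press's anvil; origin under its middle.
- glaze_jar: Bystander: screw-lid glaze jar, 56 mm diameter, 70 mm high, standing behind; origin at the centre of its foot.
- pinch_pot: Bystander: clay pinch pot, 72 mm diameter, 64 mm high, standing in front; origin at the centre of its foot.
- needle_tool: Bystander: needle tool with wooden handle, 183 mm long, 10 mm thick, lying along its own y; origin under its middle.

How it is judged:
On the way, in this order (a step that is already met when the one before it is completed fails the run):
1. the cone plug stands in the tray, let go (x of cone_plug in the frame of tray between -0.036 and 0.036 m and y of cone_plug in the frame of tray between -0.036 and 0.036 m and height (world z) of cone_plug below 0.009 m and angle between cone_plug's own z axis and vertical below 0.2 rad and contact force between the fingers and cone_plug below 0.05 N), for 0.2 s.
2. the round-headed plunger is held down at its stop (value of joint round_plunger above 0.031 m), for 0.2 s.
3. the plunger has sprung back up (value of joint round_plunger below 0.003 m), for 0.2 s.
At the end, for the whole second after the job is handed in: The cone plug stands upright (within 11 degrees) on its broad end on the floor of the tray, at rest and let go; the round-headed plunger is up again (within 3 mm) after having been held within 2 mm of its stop; the tag lies flat within 8 mm of its place in the nest (x of cone_plug in the frame of tray between -0.036 and 0.036 m and y of cone_plug in the frame of tray between -0.036 and 0.036 m and height (world z) of cone_plug below 0.009 m and angle between cone_plug's own z axis and vertical below 0.2 rad and linear speed of cone_plug below 0.02 m/s and value of joint round_plunger below 0.003 m and distance between tag and round_nest below 0.008 m and angle between tag's own z axis and vertical below 0.1 rad); the robot touches nothing.
It fails at once if the square-headed press is operated (value of joint square_plunger above 0.006 m).
It fails at once if the clay twist is disturbed (distance of clay_twist from where it was at the start of the episode above 0.015 m).
It fails at once if the glaze jar is disturbed (distance of glaze_jar from where it was at the start of the episode above 0.02 m or angle between glaze_jar's own z axis and vertical above 0.4 rad).
It fails at once if the pinch pot is disturbed (distance of pinch_pot from where it was at the start of the episode above 0.02 m or angle between pinch_pot's own z axis and vertical above 0.4 rad).
It fails at once if the needle tool is disturbed (distance of needle_tool from where it was at the start of the episode above 0.025 m).
It also fails if it takes over 59 s, if anything falls off the work surface, if the arm or the gripper's body presses on something with over 40 N, if the wrist force passes 120 N, or if a joint passes its speed limit or range.

### The arm

A 6-joint arm with a two-finger parallel gripper is mounted at the origin on a cart in front of the work surface, level with it; the furniture and walls round the work are solid. World frame = base frame: x ahead of the robot, y to its left, z up, the work surface at z = 0. Lengths are in m, angles in rad, forces in N, time in s.
With the tool pointing down it reaches from about 0.225 to 0.875 m from the base axis. Payload 3.4 kg.
Tool frame: the origin (TCP) lies at the very end of the fingers, on their centre line; the grasp point (between the pads) lies 19 mm behind it; z points along the fingers, x is the direction in which the jaws open and shut, and the axes are right-handed (so a half turn about z gives the same grasp; the last joint's range is limited). The gripper opens to 85 mm and grips with 20 to 120 N. Pads are 22 mm wide; open, the fingers measure 114 mm over their backs; the gripper's body (76 mm by 85 mm) begins 54 mm behind the grasp point. The pads swing forward as they close: fully open they stand 13 mm farther back than shut.
Start: joints at [-1.341, 0.276, 1.505, -0, 1.361, -0.121], TCP at [0.198, -0.54, 0.231] pointing down, gripper open.
Joint ranges: [-2.89, 2.89], [-0.75, 2.08], [0.22, 2.7], [-1.18, 4.32], [0.11, 2.71], [-2.7, 2.7]. Speed limits (rad/s): [2.57, 2.57, 3.14, 3.14, 3.14, 3.14].

### API

Orientations are given as a unit quaternion [w, x, y, z].
In Python, from rig import manip gives the robot as it stands.
- The arm moves only by the tool carry_out, never from a script. Its argument "series" is a list of rows, each a list of 2 entries, a list of its own where there are three numbers: the shift along the tool's x, y, z in mm, then the turn about the tool's z in degrees. A call has 1 to 10 rows; each row shifts and turns the pose as measured when the row begins, along the tool's axes as they then stand; what a row does not reach is not made up. A row lasts 1/12 s, in which the tool goes at most 41.7 mm and 7.16 degrees, less where a joint would pass 70% of its speed; a pose out of reach is approached as far as the arm can. A call is refused whole if a number of a shift passes 41.7 or a number of a turn 7.16, either way. A call with a gripper value outside its range is refused whole. "fingers" is the finger opening in mm, from 0 to 85.4, set as the call begins (left out, the last holds). The fingers move at their own pace and stop on an object; "squeeze" is the grip in N (left out, the last holds). Time passes only in rows, so rows that do not move let the fingers close. It gives the time, the measured TCP pose, the force and the opening at its end, in the units of the state.
- manip.get_state(): the state, without advancing time (a new reading comes with each control period).
- manip.get_image(name): name is "scene" or "top" or "wrist"; returns a dict with "frame" (480x640x3 uint8, blue, green, red), "K" (3x3 intrinsics, pixels), "rvec" (rotation vector, rad) and "tvec" (3), from world to camera coordinates, as OpenCV has them; the wrist camera has in their place "mount" (4x4, takes a point from camera to tool coordinates, whose origin is the TCP and whose axes are the tool frame's). Camera axes: x right, y down, z forward; pixel columns grow to the right and rows downward; lengths in m; the calibration is good to about 2 mm. The wrist camera is an equidistant fisheye: a pixel r from the principal point sees the ray r / f radians off the axis. A picture is of the moment at which its call begins: read the wrist's pose just before it. There is no depth.
- manip.sign_off(): hands the job in, once; it reports no verdict.
The state is a dict: "clock": time; "qpos": joint angles; "qd": joint speeds; "effort": joint torques, N m; "position": TCP position; "ee_rot": TCP orientation; "contact_force": force on the tool from outside, world axes, zero at the start; "moment": the same for the moment, N m; "width": finger opening in m.
Only numpy, scipy, OpenCV 4.12 (cv2) and the standard library are available. Lean on these libraries where they do the work, as an engineer would, in place of code of your own. Each camera call takes 0.05 s, during which the arm holds its last target. There are 200 camera calls.

## Working session

There is one attempt and no reset: what is moved stays moved. The work goes in short steps, Python scripts to look and compute and a tool call to move; the robot and the scene stay as the last step left them, time stands still between calls to the robot, and variables do not carry over. Pictures are saved under pics/ and viewed, about 8 in all and at most 12, crops included, and the job is handed in when it is done.

Besides the shell and the picture viewer there is one more tool, called after "Call:" by a JSON object that holds its "fn" and its "kwargs". carry_out: Moves the arm, as the interface text tells. Its arguments: {"type":"object","properties":{"series":{"type":"array","items":{"type":"array"}},"fingers":{"type":"number"},"squeeze":{"type":"number"}},"required":["series"]}

```bash
mkdir -p pics; ls
cat > h.py <<'E'
import numpy as np, cv2
from rig import manip
def grab(n,f):
    d=manip.get_image(n); cv2.imwrite('pics/'+f,d['frame']); np.savez('pics/'+f+'.npz',**d); return d
def ray(d,u,v):
    R=cv2.Rodrigues(np.array(d['rvec'],float))[0]; t=np.array(d['tvec'],float).ravel()
    r=R.T@np.linalg.inv(d['K'])@np.array([u,v,1.]); return -R.T@t, r
def plane(d,u,v,z):
    c,r=ray(d,u,v); return c+r*(z-c[2])/r[2]
def proj(d,P):
    return cv2.projectPoints(np.array(P,float).reshape(-1,1,3),np.array(d['rvec'],float),np.array(d['tvec'],float),np.array(d['K'],float),None)[0].reshape(-1,2)
E
python3 - <<'E'
from h import *
print(manip.get_state())
for n in ('scene','top'):
    d=grab(n,n+'0.png'); print(n,d['K'],ray(d,320,240), list(d))
E
```

```text
pics
{'clock': 0.0, 'qpos': array([-1.34102717e+00,  2.76605422e-01,  1.50613237e+00, -2.98133384e-05,
        1.36068862e+00, -1.21022188e-01]), 'qd': array([-2.00912656e-03, -5.99995023e-04,  4.89447990e-04, -1.36232076e-03,
        1.29649508e-03, -5.56421796e-05]), 'effort': array([ 2.61163885e-03, -4.16766107e+01, -2.45806503e+01, -4.89240699e-05,
        1.10006778e-02, -7.42629169e-06]), 'position': array([ 0.19744618, -0.53947853,  0.23043406]), 'ee_rot': array([-6.01286419e-04,  8.19648036e-01, -5.72866700e-01, -6.92338808e-04]), 'contact_force': array([-0.17578034,  0.81365584,  0.45610059]), 'moment': array([-0.03351925,  0.02403816,  0.03564326]), 'width': 0.08515348716081605}
scene [[616.54543937   0.         315.54874205]
 [  0.         616.54543937 239.06928426]
 [  0.           0.           1.        ]] (array([0.01817705, 0.55378714, 0.75662179]), array([ 0.58462996, -0.40778271, -0.70140964])) ['frame', 'K', 'rvec', 'tvec']
top [[511.25583641   0.         313.42203686]
 [  0.         511.25583641 238.03818567]
 [  0.           0.           1.        ]] (array([0.49040097, 0.17830178, 0.99415688]), array([ 0.05923476,  0.02781409, -0.99794683])) ['frame', 'K', 'rvec', 'tvec']
```

View pics/scene0.png

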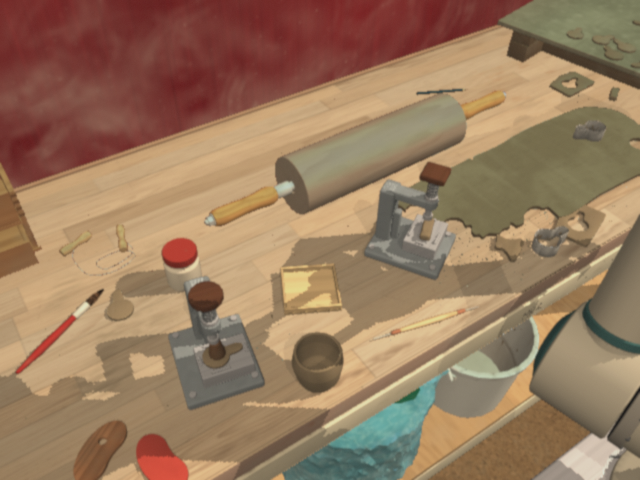

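View pics/top0.png

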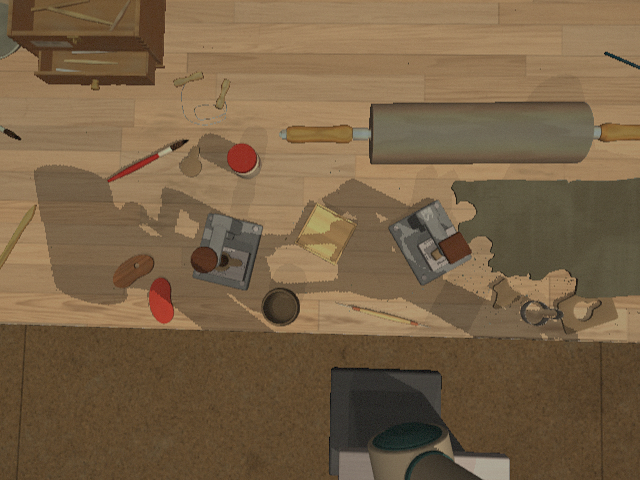

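The scene view shows the round press near (215,350), the tray near (311,288) and the pot at (318,360). The top view shows the round head at (205,260), the base about (228,250) and the tray at (327,233). I'll enlarge both.

Run:
```python
from h import *
a=cv2.imread('pics/top0.png')[195:335,180:370]; b=cv2.imread('pics/scene0.png')[270:410,160:350]
f=lambda x:cv2.resize(x,None,fx=4,fy=4,interpolation=cv2.INTER_CUBIC)
A=f(a);B=f(b)
o=np.hstack([A[:, :400],B[:, :400]])
cv2.imwrite('pics/c1.png',o); print(o.shape)
d=np.load('pics/top0.png.npz')
# tray outline: yellowish
h=cv2.cvtColor(d['frame'],cv2.COLOR_BGR2HSV)
print(h[233,320],h[215,330],h[258,330], h[180,400],h[260,203],h[240,225])
for n,(u,v),z in [('head',(204.5,260),.176),('tray',(327,233),.014),('pot',(281,307),.064),('jar',(242,158),.07)]: print(n,plane(d,u,v,z))
```

```text
(560, 800, 3)
[ 22 110 163] [ 23 106 176] [ 16 124 128] [ 16 104 165] [ 10 152  87] [19 37 76]
head [0.50260679 0.38677027 0.176     ]
tray [0.56234323 0.19247935 0.014     ]
pot [0.42240128 0.2721334  0.064     ]
jar [0.69336279 0.35118313 0.07      ]
```

View pics/c1.png

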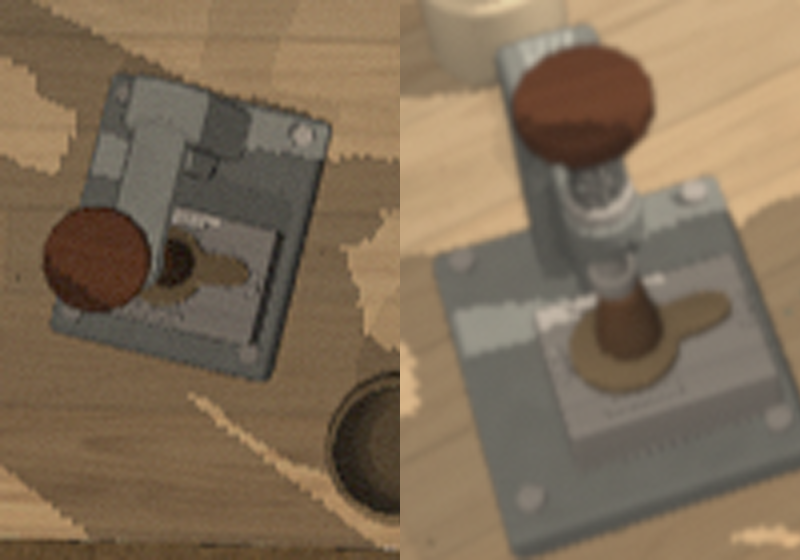

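The tool points down and rows only turn it about its own z. A vertical gripper's body (76 × 85 mm, starting 73 mm above the tips) can't reach the cone past the 44 mm head. I need a tilted tool, and reaching past the arm's limit may give one. First I'll square the tool up and move to azimuth 0, high up, while also measuring exact positions.

Call:
{"fn": "carry_out", "kwargs": {"series": [[[0, 0, -20], 6.67], [[0, 0, -20], 6.67], [[0, 0, -20], 6.67], [[0, 0, 0], 0]], "fingers": 40}}

```text
clock: 0.43
position: [0.197, -0.5374, 0.2885]
ee_rot: [0.003, -0.702, 0.712, 0.005]
contact_force: [0.3, 0.5, 2.0]
width: 0.0407
```

Run:
```python
from h import *
from scipy.optimize import least_squares
T=np.load('pics/top0.png.npz'); S=np.load('pics/scene0.png.npz')
def red(d,box):
    x0,y0,x1,y1=box; h=cv2.cvtColor(d['frame'],cv2.COLOR_BGR2HSV).astype(int)
    m=((h[...,0]<=11)&(h[...,1]>130)&(h[...,2]<140)).astype(np.uint8); k=np.zeros_like(m);k[y0:y1,x0:x1]=1
    n,l,s,c=cv2.connectedComponentsWithStats(m*k); i=1+np.argmax(s[1:,4]); return c[i],s[i]
print('top head',red(T,(185,240,222,278)),'scene',red(S,(185,278,228,315)))
c,_=red(T,(185,240,222,278)); hd=plane(T,*c,.172); print('head from top',hd,'->scene',proj(S,[hd,[hd[0],hd[1],.045]]))
c2,_=red(S,(185,278,228,315)); print('head scene',plane(S,*c2,.174))
# base corners z=.016
cs=np.array([[115,75],[330,125],[270,380],[50,327]])/4+[180,195]
P=np.array([plane(T,*q,.016) for q in cs]); print(P.round(4)); 
e=P[0]-P[3]; e2=P[1]-P[2]; f=P[0]-P[1]; f2=P[3]-P[2]
for v in(e,e2,f,f2): print(np.linalg.norm(v),np.degrees(np.arctan2(v[1],v[0])))
print('cone foot scene',plane(S,160+(630-400)/4,270+347/4,.045),'top cone',plane(T,180+178/4,195+265/4,.073))
# tray
cx=[plane(T,*q,.014) for q in [(316,202),(357,220),(334,265),(296,244)]]; print(np.array(cx).round(4),np.mean(cx,0))
cx=[plane(S,*q,.014) for q in [(282,266),(337,266),(341,304),(282,308)]]; print(np.array(cx).round(4),np.mean(cx,0))
```

```text
top head (array([203.69230769, 258.93006993]), array([191, 247,  26,  26, 429], dtype=int32)) scene (array([205.27118644, 295.5720339 ]), array([189, 282,  34,  29, 708], dtype=int32))
head from top [0.50436914 0.38917672 0.172     ] ->scene [[202.96976578 294.76051163]
 [213.71829376 354.5834598 ]]
head scene [0.49998137 0.38795673 0.174     ]
[[0.5948 0.4226 0.016 ]
 [0.5726 0.3171 0.016 ]
 [0.4495 0.3423 0.016 ]
 [0.4722 0.4497 0.016 ]]
0.12553931094828324 -12.44847830699695
0.12565419634368483 -11.545604243278111
0.10779884839101475 78.12967154181035
0.10977780314656406 78.06742751483519
cone foot scene [0.49831477 0.38646378 0.045     ] top cone [0.50272657 0.37632466 0.073     ]
[[0.6219 0.215  0.014 ]
 [0.5886 0.1355 0.014 ]
 [0.5013 0.1777 0.014 ]
 [0.5399 0.2516 0.014 ]] [0.56290346 0.19495927 0.014     ]
[[0.6207 0.2085 0.014 ]
 [0.5713 0.1327 0.014 ]
 [0.5018 0.1739 0.014 ]
 [0.5451 0.2548 0.014 ]] [0.55972721 0.19249179 0.014     ]
```

Two views agree on the die axis at (0.502, 0.388), yaw −12°, and the tray centre at (0.561, 0.193). Now I'll go to azimuth 0, up high.

Call:
{"fn": "carry_out", "kwargs": {"series": [[[-27, -12, -12], 0], [[-27, -12, -12], 0], [[-27, -12, -12], 0], [[-27, -12, -12], 0], [[-27, -12, -12], 0], [[-27, -12, -12], 0], [[-27, -12, -12], 0], [[-27, -12, -12], 0], [[-27, -12, -12], 0], [[-27, -12, -12], 0]]}}

```text
clock: 1.27
position: [0.3195, -0.2613, 0.4028]
ee_rot: [0.006, -0.706, 0.708, 0.015]
contact_force: [0.6, 0.1, 0.0]
width: 0.0401
```

Call:
{"fn": "carry_out", "kwargs": {"series": [[[-27, -12, -25], 0], [[-27, -12, -25], 0], [[-27, -12, -25], 0], [[-27, -12, -25], 0], [[-27, -12, -25], 0], [[-27, -12, -25], 0], [[-27, -12, -25], 0], [[-27, -12, -25], 0], [[-27, -12, -25], 0], [[-27, -12, -25], 0]]}}

```text
clock: 2.1
position: [0.4423, 0.0174, 0.6598]
ee_rot: [-0.005, 0.714, -0.699, -0.024]
contact_force: [0.7, -1.1, 1.8]
width: 0.0399
```

```bash
python3 -c "
from h import *
s=manip.get_state(); print(s['qpos'].round(3),s['position'],s['ee_rot'].round(3),s['clock'])"
```

```text
[-0.147  0.187  0.559  0.054  2.428  1.442] [0.44234772 0.01740565 0.65983137] [-0.005  0.714 -0.699 -0.024] 2.1
```

Call:
{"fn": "carry_out", "kwargs": {"series": [[[0, -10, -30], 0], [[0, -10, -30], 0], [[0, -10, -30], 0], [[0, -10, -30], 0], [[0, -10, -30], 0], [[0, -10, -30], 0], [[0, -10, -30], 0], [[0, -10, -30], 0]]}}

```text
clock: 2.77
position: [0.4484, 0.0144, 0.7194]
ee_rot: [-0.033, 0.721, -0.692, -0.003]
contact_force: [0.9, 0.4, 0.6]
width: 0.0405
```

```bash
cat >> h.py <<'E'
from scipy.spatial.transform import Rotation as Ro
def rot(s): q=s['ee_rot']; return Ro.from_quat([q[1],q[2],q[3],q[0]]).as_matrix()
def show():
    s=manip.get_state(); R=rot(s); z=R[:,2]
    print('q',s['qpos'].round(3),'p',s['position'].round(4),'t',round(s['clock'],2),'w',round(s['width'],4),'F',s['contact_force'].round(1))
    print('x',R[:,0].round(3),'y',R[:,1].round(3),'z',z.round(3),'tilt',np.degrees(np.arccos(-z[2])).round(1),'az',np.degrees(np.arctan2(z[1],z[0])).round(1)); return s,R
E
python3 -c "
from h import *
show()"
```

```text
q [-0.171  0.279  0.22   0.114  2.607  1.457] p [0.4484 0.0144 0.7194] t 2.77 w 0.0405 F [0.9 0.4 0.6]
x [ 0.043 -0.998 -0.05 ] y [-0.998 -0.041 -0.044] z [ 0.042  0.052 -0.998] tilt 3.8 az 51.1
```

Call:
{"fn": "carry_out", "kwargs": {"series": [[[0, -25, -33], 0], [[0, -25, -33], 0], [[0, -25, -33], 0], [[0, -25, -33], 0], [[0, -25, -33], 0], [[0, -25, -33], 0]]}}

```text
clock: 3.27
position: [0.4852, 0.0105, 0.7302]
ee_rot: [-0.082, 0.717, -0.691, 0.043]
contact_force: [0.3, -0.1, 0.3]
width: 0.0402
```

```bash
python3 -c "
from h import *
show()"
```

```text
q [-0.191  0.265  0.221  0.15   2.487  1.469] p [0.4852 0.0105 0.7302] t 3.27 w 0.0402 F [ 0.3 -0.1  0.3]
x [ 0.042 -0.998 -0.052] y [-0.984 -0.032 -0.178] z [ 0.176  0.059 -0.983] tilt 10.7 az 18.6
```

The tilt builds as hoped (10.7°). Continuing.

Call:
{"fn": "carry_out", "kwargs": {"series": [[[0, -30, -28], 0], [[0, -30, -28], 0], [[0, -30, -28], 0], [[0, -30, -28], 0], [[0, -30, -28], 0], [[0, -30, -28], 0], [[0, -30, -28], 0], [[0, -30, -28], 0], [[0, -30, -28], 0], [[0, -30, -28], 0]]}}

```text
clock: 4.1
position: [0.5623, 0.0049, 0.7604]
ee_rot: [-0.173, 0.702, -0.68, 0.125]
contact_force: [-0.0, -0.5, 0.1]
width: 0.0398
```

```bash
python3 -c "
from h import *
show()"
```

```text
q [-0.221  0.257  0.221  0.209  2.253  1.484] p [0.5623 0.0049 0.7604] t 4.1 w 0.0398 F [-0.  -0.5  0.1]
x [ 0.044 -0.997 -0.06 ] y [-0.911 -0.016 -0.412] z [ 0.41   0.073 -0.909] tilt 24.6 az 10.1
```

Call:
{"fn": "carry_out", "kwargs": {"series": [[[0, -36, -20], 0], [[0, -36, -20], 0], [[0, -36, -20], 0], [[0, -36, -20], 0], [[0, -36, -20], 0], [[0, -36, -20], 0], [[0, -36, -20], 0], [[0, -36, -20], 0], [[0, -36, -20], 0], [[0, -36, -20], 0]]}}

```text
clock: 4.93
position: [0.6351, -0.0002, 0.8253]
ee_rot: [-0.275, 0.669, -0.654, 0.222]
contact_force: [0.2, -0.5, -0.1]
width: 0.04
```

Call:
{"fn": "carry_out", "kwargs": {"series": [[[0, -36, -20], 0], [[0, -36, -20], 0], [[0, -36, -20], 0], [[0, -36, -20], 0], [[0, -36, -20], 0], [[0, -36, -20], 0], [[0, -36, -20], 0]]}}

```text
clock: 5.52
position: [0.6304, -0.0078, 0.9053]
ee_rot: [-0.347, 0.636, -0.626, 0.291]
contact_force: [1.4, -0.1, -0.4]
width: 0.0404
```

```bash
python3 -c "
from h import *
show()"
```

```text
q [-0.311  0.179  0.221  0.336  1.828  1.49 ] p [ 0.6304 -0.0078  0.9053] t 5.52 w 0.0404 F [ 1.4 -0.1 -0.4]
x [ 0.048 -0.997 -0.064] y [-0.594  0.023 -0.804] z [ 0.803  0.077 -0.591] tilt 53.8 az 5.5
```

The tool is now tilted 54° towards azimuth 5.5°, with the jaws closing horizontally. I'll work out the moves to a pre-grasp pose in front of the press.

```bash
cat >> h.py <<'E'
def to(p,s=None):
    s=s or manip.get_state(); print('tool mm to',np.round(p,4),':',(1000*rot(s).T@(np.array(p)-s['position'])).round(1))
E
python3 -c "
from h import *
s,R=show()
g=np.array([.502,.388,.060])+.011*R[:,2]; print('grasp tcp',g)
to([.38,.25,.45]); to(g-.15*R[:,2])"
```

```text
q [-0.311  0.179  0.221  0.336  1.828  1.49 ] p [ 0.6304 -0.0078  0.9053] t 5.52 w 0.0404 F [ 1.4 -0.1 -0.4]
x [ 0.048 -0.997 -0.064] y [-0.594  0.023 -0.804] z [ 0.803  0.077 -0.591] tilt 53.8 az 5.5
grasp tcp [0.51083628 0.38884428 0.05350328]
tool mm to [0.38 0.25 0.45] : [-240.   520.7   87.6]
tool mm to [0.3903 0.3773 0.1421] : [-346.8  765.2  287.5]
```

Call:
{"fn": "carry_out", "kwargs": {"series": [[[-14, 31, 5], 0], [[-14, 31, 5], 0], [[-14, 31, 5], 0], [[-14, 31, 5], 0], [[-14, 31, 5], 0], [[-14, 31, 5], 0], [[-14, 31, 5], 0], [[-14, 31, 5], 0], [[-14, 31, 5], 0], [[-14, 31, 5], 0]], "fingers": 45}}

```text
clock: 6.35
position: [0.4852, 0.1352, 0.6463]
ee_rot: [-0.36, 0.623, -0.622, 0.309]
contact_force: [0.3, 0.1, -2.0]
width: 0.0445
```

Call:
{"fn": "carry_out", "kwargs": {"series": [[[-14, 31, 5], 0], [[-14, 31, 5], 0], [[-14, 31, 5], 0], [[-14, 31, 5], 0], [[-14, 31, 5], 0], [[-14, 31, 5], 0], [[-14, 31, 5], 0], [[0, 0, 0], 0]]}}

```text
clock: 7.02
position: [0.3856, 0.2361, 0.4486]
ee_rot: [-0.364, 0.634, -0.614, 0.297]
contact_force: [-0.5, -0.2, -0.5]
width: 0.0449
```

```bash
python3 -c "
from h import *
s,R=show()
to([.385,.377,.16])"
```

```text
q [ 0.845 -0.343  1.955 -0.803  0.873  2.704] p [0.3856 0.2361 0.4486] t 7.02 w 0.0449 F [-0.5 -0.2 -0.5]
x [ 0.07  -0.995 -0.07 ] y [-0.562  0.018 -0.827] z [ 0.824  0.097 -0.558] tilt 56.1 az 6.7
tool mm to [0.385 0.377 0.16 ] : [-120.   241.5  174.3]
```

Joint 6 has reached its limit (2.70), so I'll make a half turn here in free space, which gives the same grasp.

Call:
{"fn": "carry_out", "kwargs": {"series": [[[0, 0, 0], -7], [[0, 0, 0], -7], [[0, 0, 0], -7], [[0, 0, 0], -7], [[0, 0, 0], -7], [[0, 0, 0], -7], [[0, 0, 0], -7], [[0, 0, 0], -7], [[0, 0, 0], -7], [[0, 0, 0], -7]]}}

```text
clock: 7.85
position: [0.3904, 0.2321, 0.4664]
ee_rot: [-0.127, 0.868, -0.128, 0.463]
contact_force: [-0.0, 0.3, -0.0]
width: 0.0453
```

Call:
{"fn": "carry_out", "kwargs": {"series": [[[0, 0, 0], -7], [[0, 0, 0], -7], [[0, 0, 0], -7], [[0, 0, 0], -7], [[0, 0, 0], -7], [[0, 0, 0], -7], [[0, 0, 0], -7], [[0, 0, 0], -7], [[0, 0, 0], -7], [[0, 0, 0], -7]]}}

```text
clock: 8.68
position: [0.3981, 0.2242, 0.4908]
ee_rot: [0.173, 0.774, 0.397, 0.462]
contact_force: [-0.1, 0.3, 0.3]
width: 0.045
```

```bash
python3 -c "
from h import *
s,R=show()
to([.385,.377,.16])"
```

```text
q [ 0.795 -0.369  1.907 -0.789  0.864  0.14 ] p [0.3981 0.2242 0.4908] t 8.68 w 0.045 F [-0.1  0.3  0.3]
x [0.258 0.775 0.577] y [ 0.455 -0.624  0.635] z [ 0.853  0.099 -0.513] tilt 59.1 az 6.6
tool mm to [0.385 0.377 0.16 ] : [ -75.8 -311.5  173.7]
```

Call:
{"fn": "carry_out", "kwargs": {"series": [[[0, 0, 0], -7], [[0, 0, 0], -7], [[0, 0, 0], -7], [[0, 0, 0], -7], [[0, 0, 0], -7], [[0, 0, 0], -3], [[0, 0, 0], 0]]}}

```text
clock: 9.27
position: [0.4028, 0.2179, 0.5079]
ee_rot: [0.324, 0.596, 0.626, 0.385]
contact_force: [-0.5, -1.6, -0.1]
width: 0.0451
```

```bash
python3 -c "
from h import *
s,R=show()
to([.385,.377,.16])"
```

```text
q [ 0.774 -0.379  1.887 -0.785  0.861 -0.563] p [0.4028 0.2179 0.5079] t 9.27 w 0.0451 F [-0.5 -1.6 -0.1]
x [-0.079  0.995  0.054] y [ 0.497 -0.007  0.868] z [ 0.864  0.096 -0.494] tilt 60.4 az 6.3
tool mm to [0.385 0.377 0.16 ] : [ 141.1 -311.8  171.8]
```

Call:
{"fn": "carry_out", "kwargs": {"series": [[[14, -31, 17], 0], [[14, -31, 17], 0], [[14, -31, 17], 0], [[14, -31, 17], 0], [[14, -31, 17], 0], [[14, -31, 17], 0], [[14, -31, 17], 0], [[14, -31, 17], 0], [[14, -31, 17], 0]]}}

```text
clock: 10.02
position: [0.3773, 0.3679, 0.2772]
ee_rot: [0.281, 0.637, 0.626, 0.352]
contact_force: [0.3, 0.3, 0.8]
width: 0.0447
```

Call:
{"fn": "carry_out", "kwargs": {"series": [[[0, 0, 0], 0], [[0, 0, 0], 0], [[0, 0, 0], 0]]}}

```text
clock: 10.27
position: [0.3787, 0.3717, 0.2753]
ee_rot: [0.279, 0.639, 0.625, 0.352]
contact_force: [0.5, -0.3, -0.7]
width: 0.0454
```

Run:
```python
from h import *
s,R=show()
d=grab('wrist','w1.png'); print(d['K'],np.array(d['mount']).round(4))
z=R[:,2]
for off in (.011,.161): to(np.array([.502,.388,.060])+(.011-off)*z if off>.1 else np.array([.502,.388,.060])+.011*z)
def wproj(P):
    M=np.eye(4);M[:3,:3]=R;M[:3,3]=s['position']; C=np.linalg.inv(M@np.array(d['mount'])); p=C[:3,:3]@P+C[:3,3]
    th=np.arctan2(np.hypot(*p[:2]),p[2]); f=d['K'][0,0]; a=p[:2]/np.hypot(*p[:2]); return (np.array([d['K'][0,2],d['K'][1,2]])+f*th*a).round(1)
for P in ([.502,.388,.045],[.502,.388,.073],[.502,.388,.079],[.502,.388,.176]): print(P,wproj(np.array(P)))
```

```text
q [ 1.121  0.031  2.095 -1.176  0.832  0.338] p [0.3787 0.3717 0.2753] t 10.27 w 0.0454 F [ 0.5 -0.3 -0.7]
x [-0.029  0.995  0.1  ] y [ 0.602 -0.063  0.796] z [ 0.798  0.083 -0.597] tilt 53.4 az 5.9
[[371.64829954   0.         316.84001028]
 [  0.         371.64829954 237.91010574]
 [  0.           0.           1.        ]] [[ 1.000e+00 -3.000e-04  6.000e-04 -8.000e-04]
 [ 1.000e-04  9.502e-01  3.116e-01 -8.000e-02]
 [-7.000e-04 -3.116e-01  9.502e-01 -1.430e-01]
 [ 0.000e+00  0.000e+00  0.000e+00  1.000e+00]]
tool mm to [0.5108 0.3889 0.0534] : [ -8.8 -99.  239.4]
tool mm to [0.3823 0.3755 0.1495] : [ -8.8 -98.8  78.4]
[0.502, 0.388, 0.045] [307.   90.8]
[0.502, 0.388, 0.073] [309.5 112.2]
[0.502, 0.388, 0.079] [310.1 117. ]
[0.502, 0.388, 0.176] [320.9 209.7]
```

View pics/w1.png

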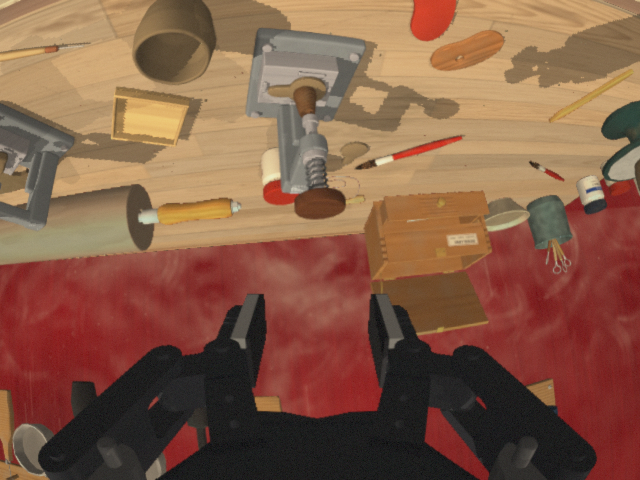

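The wrist view (upside down) shows the cone at about (305,85–114), 2–3 px from where I predicted it. Joint 4 is at its range limit though (−1.176), so I'll fit the arm's geometry from the states I have and pick a pointing azimuth and tilt that fit the joint ranges.

```bash
cat > fk.py <<'E'
import numpy as np
from scipy.optimize import least_squares
from scipy.spatial.transform import Rotation as Ro
def fk(q,g):
    y=lambda a:Ro.from_euler('y',a); z=lambda a:Ro.from_euler('z',a)
    R1=z(q[0]); R2=R1*y(q[1]); R3=R2*y(q[2]); R4=R3*z(q[3]); R5=R4*y(q[4]); R6=R5*z(q[5])
    p=R1.apply([g[0],g[1],g[2]])+R2.apply([0,0,g[3]])+R3.apply([g[4],g[7],g[5]])+R5.apply([0,g[8],g[6]])
    return p,R6
D=[([-1.34102717,.276605422,1.50613237,-3e-5,1.36068862,-.121022],[.19744618,-.53947853,.23043406]),
([-.147,.187,.559,.054,2.428,1.442],[.44234772,.01740565,.65983137]),
([-.171,.279,.22,.114,2.607,1.457],[.4484,.0144,.7194]),
([-.191,.265,.221,.15,2.487,1.469],[.4852,.0105,.7302]),
([-.221,.257,.221,.209,2.253,1.484],[.5623,.0049,.7604]),
([-.311,.179,.221,.336,1.828,1.49],[.6304,-.0078,.9053]),
([.845,-.343,1.955,-.803,.873,2.704],[.3856,.2361,.4486]),
([.795,-.369,1.907,-.789,.864,.14],[.3981,.2242,.4908]),
([.774,-.379,1.887,-.785,.861,-.563],[.4028,.2179,.5079]),
([1.121,.031,2.095,-1.176,.832,.338],[.3787,.3717,.2753])]
Rz=least_squares(lambda g:np.ravel([fk(q,g)[0]-p for q,p in D]),[0,0,.2,.4,0,.4,.25,0,0])
g=Rz.x
E
python3 - <<'E'
from fk import *
print(g.round(4),np.abs(Rz.fun).max())
print((Ro.from_quat([.639,.625,.352,.279]).inv()*fk(D[-1][0],g)[1]).as_matrix().round(2))
E
```

```text
[ 0.0000e+00  1.3701e+00  1.3700e-01  6.2950e-01  6.0500e-02  4.2100e-01
  3.6450e-01 -1.3005e+00 -3.0000e-04] 0.0005116169687643946
[[-1. -0.  0.]
 [ 0. -1.  0.]
 [ 0.  0.  1.]]
```

The fit is good to 0.5 mm. Now scanning pointing azimuth and tilt for joint margins at the grasp, retreat, tray and press-head poses.

```bash
cat >> fk.py <<'E'
lo=np.array([-2.89,-.75,.22,-1.18,.11,-2.7]);hi=np.array([2.89,2.08,2.7,4.32,2.71,2.7])
def Rt(az,t,flip=1):
    az,t=np.radians([az,t]); z=np.array([np.sin(t)*np.cos(az),np.sin(t)*np.sin(az),-np.cos(t)])
    x=flip*np.array([-np.sin(az),np.cos(az),0]); return np.c_[x,np.cross(z,x),z]
F=Ro.from_euler('z',np.pi)
def ik(p,R,q0):
    W=Ro.from_matrix(R)
    def r(q):
        a,B=fk(q,g); return np.r_[(a-p)*10,(W.inv()*(B*F)).as_rotvec()]
    s=least_squares(r,np.clip(q0,lo+1e-3,hi-1e-3),bounds=(lo,hi)); return s.x,np.abs(s.fun).max()
E
python3 - <<'E'
from fk import *
C=np.array([.502,.388,.060]);T=np.array([.55,.193,.021]);H=np.array([.502,.388,.176])
for az in (5,15,25,35,45,55):
  for t in (45,50,55,60):
    o=[]
    for fl in (1,):
      R=Rt(az,t,fl); z=R[:,2]
      for P in (C+.011*z,C-.14*z,T+.011*z,H):
        best=min((ik(P,R,q0) for q0 in ([.8,.3,1.9,-.6,.9,.3],[.6,.5,1.7,0,1.2,-1.])),key=lambda b:b[1])
        o.append('%.2f'%min((best[0]-lo).min(),(hi-best[0]).min()) if best[1]<2e-3 else ' x  ')
        if P is not None and len(o)==1: q=best[0]
    print(az,t,o,q.round(2))
E
```

```text
5 45 [' x  ', ' x  ', ' x  ', '0.03'] [ 0.78  0.43  2.03 -1.18  0.47  0.17]
5 50 [' x  ', ' x  ', ' x  ', ' x  '] [ 0.8   0.43  2.02 -1.18  0.51  0.19]
5 55 [' x  ', ' x  ', ' x  ', ' x  '] [ 0.82  0.45  2.   -1.18  0.56  0.21]
5 60 [' x  ', ' x  ', ' x  ', ' x  '] [ 0.85  0.46  1.99 -1.18  0.61  0.24]
15 45 [' x  ', ' x  ', ' x  ', ' x  '] [ 0.69  0.39  2.08 -1.18  0.27 -0.05]
15 50 [' x  ', ' x  ', ' x  ', ' x  '] [ 0.69  0.39  2.08 -1.18  0.29 -0.04]
15 55 [' x  ', ' x  ', ' x  ', ' x  '] [ 0.7   0.39  2.07 -1.18  0.3  -0.04]
15 60 [' x  ', ' x  ', ' x  ', ' x  '] [ 0.71  0.39  2.07 -1.18  0.32 -0.03]
25 45 [' x  ', ' x  ', ' x  ', '0.04'] [ 0.6   0.37  2.12 -1.18  0.11 -0.25]
25 50 [' x  ', ' x  ', ' x  ', ' x  '] [ 0.6   0.37  2.12 -1.18  0.11 -0.25]
25 55 [' x  ', ' x  ', ' x  ', ' x  '] [ 0.6   0.37  2.12 -1.18  0.11 -0.26]
25 60 [' x  ', ' x  ', ' x  ', ' x  '] [ 0.6   0.36  2.12 -1.18  0.11 -0.26]
35 45 [' x  ', ' x  ', ' x  ', ' x  '] [ 0.61  0.37  2.12 -1.18  0.11 -0.39]
35 50 [' x  ', ' x  ', ' x  ', ' x  '] [ 0.61  0.37  2.12 -1.18  0.11 -0.38]
35 55 [' x  ', ' x  ', ' x  ', ' x  '] [ 0.61  0.37  2.12 -1.18  0.11 -0.38]
35 60 [' x  ', ' x  ', ' x  ', ' x  '] [ 0.61  0.36  2.12 -1.18  0.11 -0.37]
45 45 [' x  ', ' x  ', ' x  ', ' x  '] [ 0.5   0.36  2.12  0.92  0.11 -2.7 ]
45 50 [' x  ', ' x  ', ' x  ', ' x  '] [ 0.5   0.36  2.12  0.93  0.11 -2.7 ]
45 55 [' x  ', ' x  ', ' x  ', ' x  '] [ 0.5   0.36  2.12  0.93  0.11 -2.7 ]
45 60 [' x  ', ' x  ', ' x  ', ' x  '] [ 0.5   0.35  2.12  0.94  0.11 -2.7 ]
55 45 [' x  ', ' x  ', ' x  ', ' x  '] [ 0.46  0.36  2.08  0.76  0.24 -2.7 ]
55 50 [' x  ', ' x  ', ' x  ', ' x  '] [ 0.48  0.36  2.09  0.79  0.2  -2.7 ]
55 55 [' x  ', ' x  ', ' x  ', ' x  '] [ 0.49  0.36  2.1   0.81  0.16 -2.7 ]
55 60 [' x  ', ' x  ', ' x  ', ' x  '] [ 0.51  0.35  2.11  0.83  0.12 -2.7 ]
```

Run:
```python
from fk import *
C=np.array([.502,.388,.060]);T=np.array([.55,.193,.021]);H=np.array([.502,.388,.176])
for az in (-10,5,20,35,50,65,80,95,110):
  for t in (48,55,65):
    o=[];Q=[]
    for fl in (1,-1):
      R=Rt(az,t,fl); z=R[:,2]
      for P in (C+.011*z,C-.14*z,T+.011*z,H):
        best=max(((min((b[0]-lo).min(),(hi-b[0]).min()),tuple(b[0].round(2))) if b[1]<2e-3 else (-1,()) for b in (ik(P,R,q0) for q0 in ([.6,.3,2.0,1.5,.8,0.],[.6,.3,2.,3.,.8,0.],[.6,.3,2,4,.8,-2]))))
        o.append('%.2f'%best[0]); Q.append(best[1])
        if len(o)%4==1 and best[0]<0: break
    if max(map(float,o))>0: print(az,t,o,Q[0] or Q[1])
```

```text
-10 48 ['-1.00', '-1.00', '-1.00', '0.30', '-1.00'] ()
-10 55 ['-1.00', '-1.00', '-1.00', '0.29', '-1.00'] ()
-10 65 ['-1.00', '-1.00', '-1.00', '0.22', '-1.00'] ()
5 48 ['-1.00', '-1.00', '-1.00', '0.25', '-1.00'] ()
5 55 ['0.14', '-1.00', '0.17', '-1.00', '0.14', '-1.00', '0.17', '-1.00'] (np.float64(0.87), np.float64(0.54), np.float64(2.24), np.float64(4.18), np.float64(0.74), np.float64(1.19))
5 65 ['0.27', '-1.00', '0.06', '0.01', '0.27', '-1.00', '0.06', '0.01'] (np.float64(0.93), np.float64(0.66), np.float64(2.31), np.float64(4.05), np.float64(1.02), np.float64(1.42))
20 48 ['0.35', '-1.00', '0.22', '-1.00', '0.35', '-1.00', '0.22', '-1.00'] (np.float64(0.68), np.float64(0.44), np.float64(2.28), np.float64(3.73), np.float64(0.46), np.float64(1.26))
20 55 ['0.34', '0.23', '0.12', '0.28', '0.34', '0.23', '0.12', '0.28'] (np.float64(0.71), np.float64(0.51), np.float64(2.36), np.float64(3.6), np.float64(0.72), np.float64(1.43))
20 65 ['0.24', '0.04', '-1.00', '0.33', '0.24', '0.04', '-1.00', '0.33'] (np.float64(0.74), np.float64(0.67), np.float64(2.46), np.float64(3.54), np.float6
[... 2564 characters left out ...]
.56', '0.70', '0.40', '0.70', '0.75', '0.83', '0.77'] (np.float64(-0.0), np.float64(0.7), np.float64(2.0), np.float64(1.3), np.float64(1.21), np.float64(2.04))
110 48 ['0.34', '0.25', '0.51', '0.14', '0.92', '1.05', '0.98', '1.03'] (np.float64(0.12), np.float64(0.62), np.float64(1.78), np.float64(0.9), np.float64(1.18), np.float64(2.36))
110 55 ['0.44', '0.35', '0.57', '0.24', '0.91', '1.04', '0.99', '1.00'] (np.float64(0.08), np.float64(0.67), np.float64(1.79), np.float64(0.98), np.float64(1.26), np.float64(2.26))
110 65 ['0.57', '0.48', '0.64', '0.36', '0.90', '1.03', '1.02', '0.97'] (np.float64(0.03), np.float64(0.76), np.float64(1.8), np.float64(1.07), np.float64(1.37), np.float64(2.13))
```

Pointing along azimuth ~75–80° with tilt 55° (entering the press from its open −y side) has generous margins of over 0.5 rad. I'll simulate the row-wise "as far as the arm can" behaviour, calibrated on an earlier move, to find a route to that orientation.

```bash
cat >> fk.py <<'E'
def pose(q): p,B=fk(q,g); return p,(B*F)
def sim(q,rows,w,world=False,lim=41.7):
    q=np.array(q,float)
    for d,tn in rows:
        p,B=pose(q); d=np.array(d,float); n=np.linalg.norm(d); d=d*min(1,lim/n) if n else d
        t=p+(d if world else B.apply(d))/1000; W=B*Ro.from_euler('z',np.radians(tn))
        def r(x):
            a,b=pose(x); return np.r_[(a-t)*w,(W.inv()*b).as_rotvec(),.003*(x-q)]
        q=least_squares(r,np.clip(q,lo+1e-4,hi-1e-4),bounds=(lo,hi),max_nfev=30).x
    return q
def desc(q):
    p,B=pose(q); z=B.as_matrix()[:,2]; x=B.as_matrix()[:,0]
    return 'q %s p %s tilt %.1f az %.1f xz %.2f'%(q.round(2),p.round(3),np.degrees(np.arccos(-z[2])),np.degrees(np.arctan2(z[1],z[0])),x[2])
E
python3 - <<'E'
from fk import *
A=[-.191,.265,.221,.15,2.487,1.469]
for w in (.5,1,2,3,5,10): print(w,desc(sim(A,[([0,-30,-28],0)]*10,w)))
print('real q .. -.221 .257 .221 .209 2.253 1.484 p .562 .005 .760 tilt 24.6 az 10.1')
q=np.array([1.121,.031,2.095,-1.176,.832,.338])
for w in (1,3):
  q=np.array([1.121,.031,2.095,-1.176,.832,.338])
  print('w',w)
  for i in range(3): q=sim(q,[([-5,-10,38],0)]*5,w,True); print('up',desc(q))
  for i in range(6): q=sim(q,[([8,30,27],0)]*8,w,True); print('out75',desc(q))
E
```

```text
0.5 q [-0.17  0.33  0.22  0.14  2.4   1.47] p [0.553 0.008 0.703] tilt 11.9 az 16.9 xz -0.05
1 q [-0.19  0.31  0.22  0.16  2.36  1.48] p [0.553 0.008 0.72 ] tilt 15.6 az 13.7 xz -0.05
2 q [-0.24  0.22  0.22  0.24  2.21  1.49] p [0.554 0.004 0.787] tilt 29.0 az 8.9 xz -0.06
3 q [-0.34  0.13  0.22  0.36  2.04  1.49] p [ 0.548 -0.     0.876] tilt 44.7 az 6.7 xz -0.07
5 q [-0.54  0.04  0.22  0.58  1.81  1.5 ] p [ 0.526 -0.008  0.996] tilt 63.8 az 5.4 xz -0.07
10 q [-0.75 -0.01  0.22  0.81  1.67  1.5 ] p [ 0.501 -0.014  1.08 ] tilt 76.3 az 4.7 xz -0.08
real q .. -.221 .257 .221 .209 2.253 1.484 p .562 .005 .760 tilt 24.6 az 10.1
w 1
up q [ 1.12 -0.21  1.8  -0.86  1.12 -0.21] p [0.354 0.322 0.466] tilt 53.4 az 6.0 xz 0.10
up q [ 1.13 -0.27  1.39 -0.76  1.46 -0.56] p [0.329 0.272 0.656] tilt 53.4 az 6.0 xz 0.10
up q [ 1.13 -0.18  0.81 -0.79  1.82 -0.9 ] p [0.304 0.222 0.846] tilt 53.4 az 6.0 xz 0.10
out75 q [ 1.23  0.22  0.22 -0.91  1.92 -1.02] p [0.36  0.409 0.905] tilt 56.2 az 7.3 xz 0.11
out75 q [ 1.24  0.34  0.22 -0.9   1.76 -0.91] p [0.404 0.536 0.878] tilt 61.0 az 10.0 xz 0.14
out75 q
[... 512 characters left out ...]
29 0.272 0.656] tilt 53.4 az 6.0 xz 0.10
up q [ 1.13 -0.18  0.81 -0.79  1.82 -0.9 ] p [0.304 0.222 0.846] tilt 53.4 az 6.0 xz 0.10
out75 q [ 1.29  0.21  0.22 -0.97  1.73 -1.02] p [0.365 0.433 0.976] tilt 68.2 az 12.0 xz 0.16
out75 q [ 1.26  0.34  0.22 -0.96  1.2  -0.91] p [0.421 0.617 1.067] tilt 91.7 az 22.0 xz 0.20
out75 q [ 1.14  0.47  0.22 -0.94  0.6  -0.82] p [0.461 0.766 1.136] tilt 114.8 az 34.9 xz 0.14
out75 q [ 1.05  0.58  0.22 -1.13  0.15 -0.55] p [0.461 0.849 1.146] tilt 129.9 az 50.0 xz 0.01
out75 q [ 1.09  0.6   0.22 -1.18  0.11 -0.52] p [0.428 0.886 1.132] tilt 130.2 az 54.7 xz -0.03
out75 q [ 1.13  0.62  0.22 -1.18  0.11 -0.55] p [0.398 0.914 1.119] tilt 129.4 az 57.0 xz -0.06
```

Run:
```python
from fk import *
w=1.8
q0=sim([1.121,.031,2.095,-1.176,.832,.338],[([0,-10,35],0)]*5,w,True); print(desc(q0))
# A: sweep left, then back in
for name,seq in {'left':[([-25,25,0],25),([-38,0,0],15)],'leftdown':[([-25,25,-12],16)],
 'in':[([-35,-20,0],24)],'inup':[([-28,-18,20],24)],'left2':[([0,38,0],14),([-38,0,0],30)]}.items():
    q=q0; print(name)
    for d,n in seq:
        for k in range(0,n,8): q=sim(q,[(d,0)]*min(8,n-k),w,True); print('  ',desc(q))
```

```text
q [ 1.05 -0.19  1.83 -0.85  1.04 -0.23] p [0.379 0.322 0.451] tilt 53.4 az 6.0 xz 0.10
left
   q [ 1.66  0.13  1.51 -0.93  1.51  0.18] p [0.179 0.522 0.451] tilt 53.4 az 6.0 xz 0.10
   q [ 1.9   0.55  0.89 -0.94  1.83  0.16] p [-0.021  0.722  0.451] tilt 53.4 az 6.0 xz 0.10
   q [ 2.03  0.94  0.22 -1.05  2.   -0.02] p [-0.183  0.854  0.408] tilt 54.6 az 12.1 xz 0.15
   q [ 2.05  0.96  0.22 -1.05  1.98 -0.01] p [-0.197  0.862  0.397] tilt 55.0 az 13.8 xz 0.17
   q [ 2.32  1.02  0.22 -1.06  2.03  0.19] p [-0.422  0.771  0.342] tilt 56.3 az 23.0 xz 0.24
   q [ 2.51  1.08  0.22 -1.06  2.01  0.35] p [-0.575  0.688  0.288] tilt 57.1 az 33.2 xz 0.32
leftdown
   q [ 1.66  0.18  1.69 -0.96  1.38  0.36] p [0.179 0.522 0.355] tilt 53.4 az 6.0 xz 0.10
   q [ 1.9   0.62  1.22 -0.9   1.58  0.48] p [-0.021  0.722  0.259] tilt 53.4 az 6.0 xz 0.10
in
   q [ 2.24 -0.32  1.91 -0.84  2.    0.5 ] p [0.099 0.162 0.451] tilt 53.4 az 6.0 xz 0.10
   q [ 2.89  0.06  1.59 -0.32  2.37  1.25] p [-0.168  0.054  0.451] tilt 52.7 az 1.6 xz 0.06
   q [ 2.89  0.44  1.06 -0.07  2.54  1.42] p [-0.409  0.047  0.451] til
[... 163 characters left out ...]
p [-0.051  0.098  0.711] tilt 52.0 az 7.2 xz 0.11
   q [ 2.89  0.15  0.82 -1.18  2.71  0.3 ] p [-0.209  0.128  0.713] tilt 49.7 az 16.1 xz 0.18
left2
   q [ 1.31  0.29  1.31 -0.91  1.26 -0.08] p [0.379 0.626 0.451] tilt 53.4 az 6.0 xz 0.10
   q [ 1.38  0.69  0.62 -0.88  1.49 -0.25] p [0.379 0.854 0.451] tilt 53.4 az 6.0 xz 0.10
   q [ 1.75  0.75  0.51 -0.97  1.81 -0.09] p [0.075 0.854 0.451] tilt 53.4 az 6.0 xz 0.10
   q [ 2.07  0.92  0.22 -1.07  2.08 -0.02] p [-0.207  0.814  0.424] tilt 54.1 az 9.6 xz 0.13
   q [ 2.35  0.99  0.22 -1.06  2.13  0.19] p [-0.426  0.722  0.362] tilt 55.2 az 18.8 xz 0.21
   q [ 2.51  1.05  0.22 -1.04  2.12  0.34] p [-0.555  0.651  0.311] tilt 55.7 az 27.4 xz 0.28
```

The direct routes are poor, but joint 4 runs up to 4.32. If I swing over to the right, joint 4 turns positive, and coming back with a steep forearm puts me on the j4≈π branch. I'll map where that works for the present orientation.

Run:
```python
from fk import *
for az,t in ((6,53),(6,58)):
  R=Rt(az,t,1)
  for z in (.12,.2,.28,.36,.44):
    print('az,t,z',az,t,z)
    for x in (.4,.5,.6):
      o=[]
      for y in (-.5,-.35,-.2,-.1,0,.1,.2,.3,.4):
        b=[ik([x,y,z],R,q0) for q0 in ([-.6+y,.3,1.8,.8,.9,.5],[y,.3,2.2,2.5,.6,1.],[.5+y,.3,2.2,3.9,.7,1.2])]
        b=[c for c in b if c[1]<2e-3 and c[0][3]>0]
        o.append(min(('%.1f/%.2f'%(c[0][3],min((c[0]-lo).min(),(hi-c[0]).min())) for c in b),default='  x  '))
      print(x,o)
```

```text
az,t,z 6 53 0.12
0.4 ['1.1/0.29', '1.2/0.46', '1.3/0.18', '1.5/0.00', '  x  ', '  x  ', '3.9/0.07', '  x  ', '  x  ']
0.5 ['1.2/0.19', '1.3/0.36', '1.6/0.30', '1.9/0.16', '2.3/0.09', '3.0/0.11', '3.6/0.21', '4.1/0.19', '  x  ']
0.6 ['1.2/0.07', '1.4/0.24', '1.7/0.42', '2.0/0.35', '2.4/0.30', '3.0/0.31', '3.5/0.32', '4.0/0.29', '  x  ']
az,t,z 6 53 0.2
0.4 ['1.0/0.11', '1.1/0.21', '1.1/0.23', '1.2/0.16', '  x  ', '2.3/0.01', '  x  ', '  x  ', '  x  ']
0.5 ['1.1/0.00', '1.2/0.09', '1.3/0.13', '1.5/0.10', '1.7/0.09', '2.6/0.07', '4.2/0.12', '  x  ', '  x  ']
0.6 ['  x  ', '  x  ', '1.4/0.03', '1.6/0.05', '1.9/0.15', '2.6/0.06', '4.0/0.09', '  x  ', '  x  ']
az,t,z 6 53 0.28
0.4 ['  x  ', '  x  ', '  x  ', '  x  ', '  x  ', '  x  ', '  x  ', '  x  ', '  x  ']
0.5 ['  x  ', '  x  ', '  x  ', '  x  ', '  x  ', '  x  ', '  x  ', '  x  ', '  x  ']
0.6 ['  x  ', '  x  ', '  x  ', '  x  ', '  x  ', '  x  ', '  x  ', '  x  ', '  x  ']
az,t,z 6 53 0.36
0.4 ['  x  ', '  x  ', '  x  ', '  x  ', '  x  ', '  x  ', '  x  ', '  x  ', '  x  ']
0.5 ['  x  ', '  x  ', '  x  ', '  x  ', '  x  ', '  x  ', 
[... 1205 characters left out ...]
  x  ', '  x  ', '  x  ', '  x  ', '  x  ', '  x  ', '  x  ']
0.6 ['  x  ', '  x  ', '  x  ', '  x  ', '  x  ', '2.1/0.00', '  x  ', '  x  ', '  x  ']
az,t,z 6 58 0.36
0.4 ['  x  ', '  x  ', '  x  ', '  x  ', '  x  ', '  x  ', '  x  ', '  x  ', '  x  ']
0.5 ['  x  ', '  x  ', '  x  ', '  x  ', '  x  ', '  x  ', '  x  ', '  x  ', '  x  ']
0.6 ['  x  ', '  x  ', '  x  ', '  x  ', '  x  ', '  x  ', '  x  ', '  x  ', '  x  ']
az,t,z 6 58 0.44
0.4 ['  x  ', '  x  ', '  x  ', '  x  ', '  x  ', '  x  ', '  x  ', '  x  ', '  x  ']
0.5 ['  x  ', '  x  ', '  x  ', '  x  ', '  x  ', '  x  ', '  x  ', '  x  ', '  x  ']
0.6 ['  x  ', '  x  ', '  x  ', '  x  ', '  x  ', '  x  ', '  x  ', '  x  ', '  x  ']
```

Run:
```python
from fk import *
w=1.8
q0=sim([1.121,.031,2.095,-1.176,.832,.338],[([0,-10,35],0)]*5,w,True)
for A in (80,100,120,140):
  for El in (25,40,55):
    a,e=np.radians([A,El]); u=np.array([np.cos(a)*np.cos(e),np.sin(a)*np.cos(e),np.sin(e)])
    q=q0; tgt=np.array([0,0,.137])+.75*u; 
    for k in range(40):
        d=1000*(tgt-pose(q)[0]); n=np.linalg.norm(d)
        if n<5: break
        q=sim(q,[(d,0)],w,True,38)
    print(A,El,k,desc(q))
    for i in range(4): q=sim(q,[(41*u,0)]*10,w,True); print('    ',desc(q))
```

```text
80 25 12 q [ 1.73  0.38  1.16 -0.93  1.63  0.14] p [0.118 0.669 0.454] tilt 53.4 az 6.0 xz 0.10
     q [ 1.61  0.81  0.22 -0.98  1.68 -0.36] p [0.198 0.924 0.546] tilt 58.1 az 15.2 xz 0.18
     q [ 1.51  0.86  0.22 -0.94  1.25 -0.36] p [0.277 1.059 0.565] tilt 69.7 az 31.5 xz 0.32
     q [ 1.41  0.92  0.22 -0.9   0.83 -0.36] p [0.331 1.166 0.587] tilt 82.2 az 45.1 xz 0.39
     q [ 1.34  0.98  0.22 -0.88  0.47 -0.36] p [0.356 1.228 0.605] tilt 93.1 az 55.8 xz 0.40
80 40 11 q [ 1.79  0.24  0.98 -0.99  1.87 -0.1 ] p [0.1   0.566 0.619] tilt 53.4 az 6.0 xz 0.10
     q [ 1.66  0.57  0.22 -1.08  1.8  -0.56] p [0.18  0.759 0.744] tilt 61.1 az 15.6 xz 0.19
     q [ 1.55  0.61  0.22 -1.02  1.38 -0.56] p [0.258 0.882 0.801] tilt 75.3 az 28.8 xz 0.29
     q [ 1.43  0.66  0.22 -0.95  0.96 -0.57] p [0.313 0.985 0.858] tilt 90.0 az 40.3 xz 0.32
     q [ 1.33  0.71  0.22 -0.89  0.58 -0.57] p [0.342 1.052 0.9  ] tilt 103.0 az 50.5 xz 0.30
80 55 12 q [ 1.92  0.11  0.81 -1.14  2.11 -0.32] p [0.075 0.424 0.751] tilt 53.4 az 6.0 xz 0.10
     q [ 1.7   0.34  0.22 -1.14  1.91 -0.74] p [0.171 0.568 0.877] 
[... 3954 characters left out ...]
lt 59.0 az 54.6 xz 0.53
     q [ 2.55  0.66  0.22 -1.17  1.6   0.06] p [-0.544  0.686  0.738] tilt 71.3 az 70.2 xz 0.67
     q [ 2.47  0.68  0.22 -1.13  1.2   0.06] p [-0.606  0.78   0.807] tilt 85.0 az 83.9 xz 0.74
140 55 39 q [ 2.68  0.39  0.22 -1.18  2.6   0.01] p [-0.32   0.274  0.733] tilt 35.3 az 28.5 xz 0.24
     q [ 2.65  0.39  0.22 -1.18  2.36 -0.01] p [-0.329  0.365  0.761] tilt 42.6 az 45.7 xz 0.41
     q [ 2.63  0.39  0.22 -1.18  2.07 -0.03] p [-0.353  0.458  0.817] tilt 54.4 az 60.8 xz 0.60
     q [ 2.59  0.4   0.22 -1.16  1.72 -0.04] p [-0.391  0.549  0.899] tilt 69.5 az 72.7 xz 0.75
     q [ 2.5   0.41  0.22 -1.11  1.34 -0.04] p [-0.438  0.632  0.992] tilt 86.0 az 82.8 xz 0.82
```

Simulation shows that positioning at azimuth ~120°, elevation 55° and pushing outward brings the pointing to about az 55–60, tilt 55–60 within a compact volume. I'll do that in checked steps.

Call:
{"fn": "carry_out", "kwargs": {"series": [[[-6, 28, -22], 0], [[-6, 28, -22], 0], [[-6, 28, -22], 0], [[-6, 28, -22], 0], [[-6, 28, -22], 0], [[-6, 28, -22], 0]]}}

```text
clock: 10.82
position: [0.3746, 0.3033, 0.4906]
ee_rot: [0.28, 0.641, 0.624, 0.348]
contact_force: [0.0, 0.3, -0.4]
width: 0.0449
```

Call:
{"fn": "carry_out", "kwargs": {"series": [[[6, -7, -39], 0], [[6, -7, -39], 0], [[6, -7, -39], 0], [[6, -7, -39], 0], [[6, -7, -39], 0], [[6, -7, -39], 0], [[6, -7, -39], 0], [[6, -7, -39], 0], [[6, -7, -39], 0], [[6, -7, -39], 0]]}}

```text
clock: 11.65
position: [0.0235, 0.308, 0.7043]
ee_rot: [0.272, 0.665, 0.597, 0.357]
contact_force: [0.5, 0.8, 1.3]
width: 0.0447
```

```bash
cat > st.py <<'E'
from h import *
import sys
s,R=show()
A,El=map(float,sys.argv[1:3]); a,e=np.radians([A,El]); u=np.array([np.cos(a)*np.cos(e),np.sin(a)*np.cos(e),np.sin(e)])
to(np.array([0,0,.137])+.75*u,s); print('out 41 in tool:',(41*R.T@u).round(1))
E
python3 st.py 120 55
```

```text
q [ 2.148 -0.018  1.072 -1.133  2.249 -0.003] p [0.0235 0.308  0.7043] t 11.65 w 0.0447 F [0.5 0.8 1.3]
x [0.033 0.988 0.151] y [ 0.599 -0.14   0.788] z [ 0.8    0.065 -0.597] tilt 53.4 az 4.6
tool mm to [-0.2151  0.3725  0.7514] : [  63.  -115.  -214.8]
out 41 in tool: [ 24.8  16.6 -28.1]
```

Now heading for the target, then pushing outward.

Call:
{"fn": "carry_out", "kwargs": {"series": [[[10, -18, -34], 0], [[10, -18, -34], 0], [[10, -18, -34], 0], [[10, -18, -34], 0], [[10, -18, -34], 0], [[10, -18, -34], 0], [[20, 0, -34], 0], [[20, 0, -34], 0], [[20, 0, -34], 0], [[20, 0, -34], 0]]}}

```text
clock: 12.48
position: [-0.241, 0.404, 0.6953]
ee_rot: [0.199, 0.685, 0.62, 0.328]
contact_force: [-0.2, 0.1, -0.5]
width: 0.0453
```

```bash
python3 st.py 120 55
```

```text
q [ 2.405  0.413  0.419 -1.178  2.48   0.02 ] p [-0.241   0.404   0.6953] t 12.48 w 0.0453 F [-0.2  0.1 -0.5]
x [0.017 0.979 0.203] y [ 0.718 -0.153  0.679] z [ 0.696  0.135 -0.705] tilt 45.2 az 11.0
tool mm to [-0.2151  0.3725  0.7514] : [-18.9  61.5 -25.7]
out 41 in tool: [ 26.6  11.2 -29.1]
```

Call:
{"fn": "carry_out", "kwargs": {"series": [[[5, 33, -22], 0], [[5, 33, -22], 0], [[20, 20, -29], 0], [[26, 11, -29], 0], [[26, 11, -29], 0], [[26, 11, -29], 0], [[26, 11, -29], 0], [[26, 11, -29], 0], [[26, 11, -29], 0], [[26, 11, -29], 0]]}}

```text
clock: 13.32
position: [-0.1612, 0.4629, 0.7714]
ee_rot: [0.11, 0.673, 0.641, 0.351]
contact_force: [-0.2, 0.3, -0.4]
width: 0.0449
```

```bash
python3 st.py 120 55
```

```text
q [ 2.267  0.375  0.221 -1.178  2.337 -0.204] p [-0.1612  0.4629  0.7714] t 13.32 w 0.0449 F [-0.2  0.3 -0.4]
x [-0.069  0.941  0.332] y [ 0.786 -0.154  0.599] z [ 0.614  0.303 -0.729] tilt 43.2 az 26.2
tool mm to [-0.2151  0.3725  0.7514] : [-87.9 -40.5 -45.9]
out 41 in tool: [ 31.1   7.7 -25.5]
```

Call:
{"fn": "carry_out", "kwargs": {"series": [[[33, 2, -24], 0], [[33, 2, -24], 0], [[33, 2, -24], 0], [[33, 2, -24], 0], [[33, 2, -24], 0], [[33, 2, -24], 0], [[33, 2, -24], 0], [[33, 2, -24], 0], [[33, 2, -24], 0], [[33, 2, -24], 0]]}}

```text
clock: 14.15
position: [-0.2024, 0.5473, 0.8039]
ee_rot: [0.034, 0.622, 0.641, 0.45]
contact_force: [-0.0, 0.2, -0.2]
width: 0.045
```

```bash
python3 st.py 130 50
```

```text
q [ 2.319  0.407  0.221 -1.178  2.084 -0.136] p [-0.2024  0.5473  0.8039] t 14.15 w 0.045 F [-0.   0.2 -0.2]
x [-0.225  0.827  0.515] y [ 0.766 -0.177  0.618] z [ 0.603  0.534 -0.593] tilt 53.6 az 41.5
tool mm to [-0.3099  0.3693  0.7115] : [-170.6 -107.9 -105. ]
out 41 in tool: [ 36.7   2.9 -18.1]
```

Call:
{"fn": "carry_out", "kwargs": {"series": [[[33, -7, -24], 0], [[33, -7, -24], 0], [[33, -7, -24], 0], [[33, -7, -24], 0], [[33, -7, -24], 0], [[33, -7, -24], 0], [[33, -7, -24], 0], [[33, -7, -24], 0], [[33, -7, -24], 0], [[33, -7, -24], 0]]}}

```text
clock: 14.98
position: [-0.3429, 0.5872, 0.8164]
ee_rot: [-0.073, 0.552, 0.654, 0.513]
contact_force: [-0.4, 0.5, 0.2]
width: 0.0449
```

```bash
python3 st.py 150 40
```

```text
q [ 2.479  0.468  0.221 -1.178  1.875 -0.003] p [-0.3429  0.5872  0.8164] t 14.98 w 0.0449 F [-0.4  0.5  0.2]
x [-0.38   0.647  0.661] y [ 0.796 -0.135  0.59 ] z [ 0.47   0.751 -0.464] tilt 62.4 az 57.9
tool mm to [-0.4976  0.2873  0.6191] : [-265.6 -199.  -206.5]
out 41 in tool: [ 37.9  -8.2 -13.2]
```

Run:
```python
from fk import *
q0=np.array([2.479,.468,.221,-1.178,1.875,-.003]); 
for A in range(0,360,45):
  for El in (-40,0,40):
    a,e=np.radians([A,El]); u=41*np.array([np.cos(a)*np.cos(e),np.sin(a)*np.cos(e),np.sin(e)])
    q=sim(q0,[(u,0)]*10,1.8,True); d=desc(q)
    z=pose(q)[1].as_matrix()[:,2]
    if abs(np.degrees(np.arccos(-z[2]))-62.4)>1.5: print(A,El,d)
for az,t in ((58,62),(58,57),(65,62),(70,60)):
  for fl in (1,-1):
    R=Rt(az,t,fl); zz=R[:,2]; o=[]
    C=np.array([.502,.388,.060]);T=np.array([.55,.193,.021]);H=np.array([.502,.388,.176])
    for P in (C+.011*zz,C-.06*zz,C-.1*zz,C-.14*zz,C+[0,0,.12]-.14*zz,T+.011*zz,T+.011*zz+[0,0,.1],H,H+[0,0,.1]):
        b=max(((min((c[0]-lo).min(),(hi-c[0]).min()),tuple(c[0].round(1))) if c[1]<2e-3 else (-1,()) for c in (ik(P,R,q0) for q0 in ([.4,.3,2.0,1.5,.8,0.],[.6,.3,2.,3.,.8,0.],[0.1,.3,2,1,1,-2]))))
        o.append('%.2f'%b[0])
    print(az,t,fl,o)
```

```text
0 40 q [ 1.91  0.15  0.22 -0.78  1.7  -0.43] p [-0.002  0.561  0.993] tilt 68.0 az 60.7 xz 0.71
45 40 q [ 1.9   0.34  0.22 -0.74  1.48 -0.3 ] p [-0.068  0.748  0.94 ] tilt 71.8 az 63.6 xz 0.73
90 0 q [ 2.08  0.67  0.22 -0.9   1.38  0.03] p [-0.283  0.932  0.718] tilt 69.2 az 64.1 xz 0.72
90 40 q [ 2.12  0.48  0.22 -0.92  1.4  -0.11] p [-0.243  0.808  0.887] tilt 75.4 az 67.5 xz 0.76
135 0 q [ 2.42  0.74  0.22 -1.11  1.5   0.23] p [-0.52   0.799  0.678] tilt 71.5 az 67.9 xz 0.75
135 40 q [ 2.42  0.54  0.22 -1.14  1.49  0.05] p [-0.422  0.715  0.858] tilt 77.0 az 70.3 xz 0.77
180 0 q [ 2.73  0.7   0.22 -1.18  1.76  0.31] p [-0.63   0.563  0.679] tilt 65.8 az 71.3 xz 0.74
180 40 q [ 2.66  0.49  0.22 -1.18  1.68  0.09] p [-0.494  0.557  0.854] tilt 70.9 az 75.8 xz 0.78
225 0 q [ 2.89  0.55  0.23 -1.18  2.06  0.28] p [-0.556  0.378  0.724] tilt 55.1 az 69.1 xz 0.66
270 -40 q [ 2.89  0.13  1.37 -1.06  1.89  0.93] p [-0.33   0.324  0.553] tilt 60.8 az 56.7 xz 0.65
270 0 q [ 2.89  0.1   0.78 -1.16  2.12  0.38] p [-0.293  0.298  0.768] tilt 53.6 az 62.2 xz 0.62
270 40 q [ 2.71  0.16  0.25 -1.
[... 214 characters left out ...]
-0.07   0.388  0.993] tilt 64.2 az 64.6 xz 0.70
58 62 1 ['0.29', '0.20', '0.16', '0.14', '0.26', '0.35', '0.41', '0.39', '0.08']
58 62 -1 ['0.29', '0.20', '0.16', '0.14', '0.33', '0.35', '0.41', '0.39', '0.53']
58 57 1 ['0.34', '0.27', '0.24', '0.22', '0.02', '0.38', '0.45', '0.35', '-1.00']
58 57 -1 ['0.34', '0.27', '0.24', '0.22', '0.42', '0.38', '0.45', '0.45', '0.58']
65 62 1 ['0.35', '0.29', '0.26', '0.25', '0.27', '0.44', '0.49', '0.44', '0.07']
65 62 -1 ['0.35', '0.29', '0.26', '0.25', '0.41', '0.44', '0.49', '0.44', '0.58']
70 60 1 ['0.42', '0.37', '0.36', '0.35', '0.20', '0.51', '0.55', '0.38', '0.01']
70 60 -1 ['0.42', '0.37', '0.36', '0.35', '0.51', '0.51', '0.56', '0.51', '0.64']
```

Pushing toward azimuth 225 lowers the tilt, so I'll do a few rows of that. Then I'll turn about +130° to level the jaws (the camera-up flip suits the coming j4/j6 change).

Call:
{"fn": "carry_out", "kwargs": {"series": [[[-8, -19, -35], 0], [[-8, -19, -35], 0], [[-8, -19, -35], 0], [[-8, -19, -35], 0], [[-8, -19, -35], 0], [[-8, -19, -35], 0]]}}

```text
clock: 15.48
position: [-0.4737, 0.45, 0.7765]
ee_rot: [-0.124, 0.542, 0.692, 0.46]
contact_force: [0.2, -0.4, 0.3]
width: 0.0453
```

```bash
python3 st.py 150 40
```

```text
q [ 2.751  0.485  0.221 -1.178  2.005  0.153] p [-0.4737  0.45    0.7765] t 15.48 w 0.0453 F [ 0.2 -0.4  0.3]
x [-0.382  0.636  0.67 ] y [ 0.864 -0.01   0.503] z [ 0.327  0.772 -0.546] tilt 56.9 az 67.1
tool mm to [-0.4976  0.2873  0.6191] : [-199.9  -98.   -47.5]
out 41 in tool: [ 38.1 -10.4 -11.1]
```

```bash
cat > route.py <<'E'
from fk import *
import sys,json
from rig import manip
def go(q,tgt,turn=0,w=1.8,step=38):
    mn=9
    for k in range(60):
        d=1000*(np.array(tgt)-pose(q)[0]); n=np.linalg.norm(d)
        tn=np.clip(turn,-7,7); turn-=tn
        if n<3 and tn==0: break
        q=sim(q,[(d,tn)],w,True,step); mn=min(mn,(q-lo).min(),(hi-q).min())
    print(k,'margin %.2f'%mn,desc(q)); return q
E
python3 - <<'E'
from route import *
q0=manip.get_state()['qpos']
for wps in ([[-.2,.45,.75],[.1,.4,.7],[.3,.25,.5],[.45,.2,.3],[.456,.27,.2]],[[-.2,.45,.65],[.1,.4,.55],[.35,.2,.4],[.456,.25,.3]],[[-.2,.45,.85],[.2,.35,.85],[.4,.1,.6],[.45,.15,.35],[.456,.27,.2]]):
    q=go(q0,[-.35,.45,.77],127)
    for wp in wps: q=go(q,wp)
    print()
E
```

```text
19 margin 0.05 q [ 2.66  0.2   0.7  -1.06  1.86  2.52] p [-0.35  0.45  0.77] tilt 56.9 az 67.1 xz -0.00
4 margin 0.15 q [ 2.46 -0.05  1.03 -0.94  1.68  2.51] p [-0.2   0.45  0.75] tilt 56.9 az 67.1 xz -0.00
9 margin 0.21 q [ 1.12 -0.46  1.4   0.05  1.2   1.53] p [0.1 0.4 0.7] tilt 56.9 az 67.1 xz -0.00
9 margin 0.17 q [-0.56 -0.42  1.88  1.    1.76  0.01] p [0.3  0.25 0.5 ] tilt 56.9 az 67.0 xz -0.00
7 margin 0.38 q [-0.45  0.    2.1   1.04  1.32 -0.48] p [0.45 0.2  0.3 ] tilt 56.9 az 67.0 xz -0.00
4 margin 0.43 q [-0.24  0.16  2.27  1.27  1.05 -0.73] p [0.456 0.27  0.2  ] tilt 56.9 az 67.0 xz -0.00

19 margin 0.05 q [ 2.66  0.2   0.7  -1.06  1.86  2.52] p [-0.35  0.45  0.77] tilt 56.9 az 67.1 xz -0.00
5 margin 0.00 q [ 2.46 -0.1   1.32 -0.94  1.54  2.7 ] p [-0.201  0.45   0.652] tilt 56.9 az 67.1 xz -0.00
9 margin 0.02 q [ 1.12 -0.54  1.8   0.06  0.89  1.5 ] p [0.1  0.4  0.55] tilt 56.9 az 67.1 xz -0.00
10 margin 0.11 q [-0.63 -0.27  2.04  0.96  1.64 -0.29] p [0.35 0.2  0.4 ] tilt 56.9 az 67.1 xz -0.00
4 margin 0.54 q [-0.3  -0.    2.11  1.09  1.22 -0.41] p [0.455 0.249 0.301] tilt 56.9 az 67.1 xz -0.00

19 margin 0.05 q [ 2.66  0.2   0.7  -1.06  1.86  2.52] p [-0.35  0.45  0.77] tilt 56.9 az 67.1 xz -0.00
5 margin 0.13 q [ 2.46  0.06  0.64 -0.99  1.84  2.27] p [-0.2   0.45  0.85] tilt 56.9 az 67.1 xz -0.00
11 margin 0.22 q [-0.01 -0.33  0.92  0.94  1.85  1.01] p [0.2  0.35 0.85] tilt 56.9 az 67.0 xz -0.00
11 margin 0.39 q [-0.78 -0.15  1.49  1.04  2.02  0.  ] p [0.4 0.1 0.6] tilt 56.9 az 67.0 xz -0.00
7 margin 0.60 q [-0.57 -0.03  1.99  0.98  1.5  -0.42] p [0.45 0.15 0.35] tilt 56.9 az 67.0 xz -0.00
5 margin 0.43 q [-0.25  0.16  2.27  1.27  1.05 -0.73] p [0.456 0.269 0.202] tilt 56.9 az 67.1 xz -0.00
```

Route found with good margins. Moving.

Call:
{"fn": "carry_out", "kwargs": {"series": [[[-7, 34, 6], 0], [[-7, 34, 6], 0], [[-7, 34, 6], 0], [[-7, 34, 6], 0], [[-7, 34, 6], 0], [[-7, 34, 6], 0], [[-7, 34, 6], 0], [[-7, 34, 6], 0]]}}

```text
clock: 16.15
position: [-0.2219, 0.4517, 0.8409]
ee_rot: [-0.124, 0.524, 0.705, 0.461]
contact_force: [0.3, 1.4, 0.2]
width: 0.0455
```

Call:
{"fn": "carry_out", "kwargs": {"series": [[[-12, 19, 3], 0], [[-12, 19, 3], 0], [[-12, 19, 3], 0], [[-12, 19, 3], 0], [[-12, 19, 3], 0], [[-12, 19, 3], 0], [[-12, 19, 3], 0], [[-12, 19, 3], 0], [[-12, 19, 3], 0], [[-12, 19, 3], 0]]}}

```text
clock: 16.98
position: [0.0122, 0.3938, 0.8551]
ee_rot: [-0.14, 0.521, 0.701, 0.467]
contact_force: [0.9, 0.3, -0.0]
width: 0.0449
```

```bash
python3 -c "
from h import *
s,R=show()
to([.2,.35,.85]);to([.4,.1,.6])"
```

```text
q [ 1.789 -0.284  0.913 -0.474  1.572 -0.319] p [0.0122 0.3938 0.8551] t 16.98 w 0.0449 F [ 0.9  0.3 -0. ]
x [-0.418  0.599  0.683] y [0.861 0.021 0.509] z [ 0.29   0.801 -0.524] tilt 58.4 az 70.1
tool mm to [0.2  0.35 0.85] : [-108.3  158.1   22.2]
tool mm to [0.4 0.1 0.6] : [-512.4  197.8   11.2]
```

Call:
{"fn": "carry_out", "kwargs": {"series": [[[-11, 16, 2], 0], [[-11, 16, 2], 0], [[-11, 16, 2], 0], [[-11, 16, 2], 0], [[-11, 16, 2], 0], [[-11, 16, 2], 0], [[-11, 16, 2], 0], [[-11, 16, 2], 0], [[-11, 16, 2], 0], [[-11, 16, 2], 0]]}}

```text
clock: 17.82
position: [0.1027, 0.3576, 0.8422]
ee_rot: [-0.144, 0.537, 0.7, 0.448]
contact_force: [-0.8, 0.0, -0.3]
width: 0.0449
```

Call:
{"fn": "carry_out", "kwargs": {"series": [[[-36, 4, 0], 0], [[-36, 4, 0], 0], [[-36, 4, 0], 0], [[-36, 4, 0], 0], [[-36, 4, 0], 0], [[-36, 4, 0], 0], [[-36, 4, 0], 0], [[-36, 4, 0], 0], [[-36, 4, 0], 0], [[-36, 4, 0], 0]]}}

```text
clock: 18.65
position: [0.1791, 0.2716, 0.7248]
ee_rot: [-0.149, 0.56, 0.699, 0.418]
contact_force: [1.6, -1.2, 0.9]
width: 0.0453
```

```bash
python3 -c "
from h import *
s,R=show()
to([.4,.1,.6]);to([.45,.15,.35])"
```

```text
q [-0.997 -0.487  1.281  1.432  2.456 -1.644] p [0.1791 0.2716 0.7248] t 18.65 w 0.0453 F [ 1.6 -1.2  0.9]
x [-0.328  0.659  0.677] y [0.908 0.022 0.418] z [ 0.26   0.752 -0.606] tilt 52.7 az 70.9
tool mm to [0.4 0.1 0.6] : [-270.   144.5    4. ]
tool mm to [0.45 0.15 0.35] : [-422.8   86.5  206. ]
```

Now on the right branch (j4 = +1.43), tilt 53°, azimuth 71°. Moving on, then levelling the jaws.

Call:
{"fn": "carry_out", "kwargs": {"series": [[[-34, 18, 2], 0], [[-34, 18, 2], 0], [[-34, 18, 2], 0], [[-34, 18, 2], 0], [[-34, 18, 2], 0], [[-34, 18, 2], 0], [[-34, 18, 2], 0], [[-34, 18, 2], 0], [[0, 0, 0], 7], [[0, 0, 0], 7]]}}

```text
clock: 19.48
position: [0.4155, 0.0909, 0.5787]
ee_rot: [-0.184, 0.654, 0.619, 0.394]
contact_force: [-0.2, 0.2, 0.8]
width: 0.045
```

Call:
{"fn": "carry_out", "kwargs": {"series": [[[0, 0, 0], 7], [[0, 0, 0], 7], [[0, 0, 0], 7], [[0, 0, 0], 7], [[0, 0, 0], 7], [[0, 0, 0], 7], [[0, 0, 0], 7], [[0, 0, 0], 7], [[0, 0, 0], 7], [[0, 0, 0], 7]]}}

```text
clock: 20.32
position: [0.4183, 0.0907, 0.5753]
ee_rot: [-0.372, 0.896, 0.119, 0.213]
contact_force: [0.1, -0.1, -0.0]
width: 0.045
```

```bash
python3 -c "
from h import *
s,R=show()
to([.45,.15,.35])
print(np.degrees(np.arctan2(-R[2,0],R[2,1])))"
```

```text
q [-0.698 -0.119  1.444  0.925  1.964 -0.65 ] p [0.4183 0.0907 0.5753] t 20.32 w 0.045 F [ 0.1 -0.1 -0. ]
x [0.881 0.054 0.469] y [ 0.371 -0.695 -0.616] z [ 0.293  0.717 -0.633] tilt 50.8 az 67.8
tool mm to [0.45 0.15 0.35] : [-74.6 109.4 194.3]
-142.69994213286938
```

Call:
{"fn": "carry_out", "kwargs": {"series": [[[0, 0, 0], 7], [[0, 0, 0], 7], [[0, 0, 0], 7], [[0, 0, 0], 7], [[0, 0, 0], 7], [[0, 0, 0], 2.3], [[0, 0, 0], 0]]}}

```text
clock: 20.9
position: [0.4184, 0.0922, 0.5749]
ee_rot: [-0.416, 0.887, -0.185, 0.082]
contact_force: [-0.2, 0.7, -0.5]
width: 0.0448
```

Run:
```python
from route import *
from h import show,to
s,R=show(); z=R[:,2]
C=np.array([.502,.388,.060]); pre=C-.13*z; print(pre)
q=go(s['qpos'],[pre[0]-.02,pre[1]-.06,.38]); q=go(q,pre+[0,0,.04]); q=go(q,C+.011*z,step=15)
to([pre[0]-.02,pre[1]-.06,.38]); to(pre+[0,0,.04])
```

```text
q [-0.691 -0.126  1.444  0.916  1.953  0.027] p [0.4184 0.0922 0.5749] t 20.9 w 0.0448 F [-0.2  0.7 -0.5]
x [ 0.918 -0.396 -0.009] y [-0.26  -0.586 -0.768] z [ 0.299  0.707 -0.641] tilt 50.2 az 67.1
[0.46311684 0.29606387 0.14328174]
7 margin 0.60 q [-0.27 -0.11  1.9   0.9   1.34 -0.08] p [0.443 0.236 0.38 ] tilt 50.2 az 67.1 xz -0.01
6 margin 0.49 q [-0.09  0.15  2.21  1.2   0.9  -0.54] p [0.463 0.296 0.183] tilt 50.2 az 67.1 xz -0.01
12 margin 0.46 q [ 0.17  0.48  2.23  1.73  0.72 -0.99] p [0.505 0.396 0.053] tilt 50.2 az 67.1 xz -0.01
tool mm to [0.4431 0.2361 0.38  ] : [-32.6  58.9 234. ]
tool mm to [0.4631 0.2961 0.1833] : [-36.3 169.6 408.5]
```

Call:
{"fn": "carry_out", "kwargs": {"series": [[[-5, 9, 33], 0], [[-5, 9, 33], 0], [[-5, 9, 33], 0], [[-5, 9, 33], 0], [[-5, 9, 33], 0], [[-5, 9, 33], 0], [[-5, 9, 33], 0], [[0, 0, 0], 0]]}}

```text
clock: 21.57
position: [0.4422, 0.2336, 0.3689]
ee_rot: [-0.407, 0.89, -0.181, 0.092]
contact_force: [-0.6, -0.4, -0.0]
width: 0.0449
```

```bash
cat >> h.py <<'E'
def wray(s,d,u,v):
    R=rot(s); M=np.eye(4);M[:3,:3]=R;M[:3,3]=s['position']; X=M@np.array(d['mount']); K=d['K']
    a=np.array([u-K[0,2],v-K[1,2]])/K[0,0]; th=np.hypot(*a); r=np.r_[a/th*np.sin(th),np.cos(th)]; return X[:3,3],X[:3,:3]@r
def wproj(s,d,P):
    R=rot(s); M=np.eye(4);M[:3,:3]=R;M[:3,3]=s['position']; C=np.linalg.inv(M@np.array(d['mount'])); p=C[:3,:3]@np.array(P)+C[:3,3]
    h=np.hypot(*p[:2]); K=d['K']; return (np.array([K[0,2],K[1,2]])+K[0,0]*np.arctan2(h,p[2])*p[:2]/h).round(1)
E
python3 - <<'E'
from h import *
s,R=show(); z=R[:,2]
to(np.array([.502,.388,.06])-.13*z+[0,0,.04],s)
d=grab('wrist','w2.png')
for P in ([.502,.388,.045],[.502,.388,.073],[.502,.388,.176]): print(P,wproj(s,d,P))
E
```

```text
q [-0.269 -0.118  1.921  0.891  1.304 -0.103] p [0.4422 0.2336 0.3689] t 21.57 w 0.0449 F [-0.6 -0.4 -0. ]
x [ 0.918 -0.397  0.017] y [-0.247 -0.603 -0.759] z [ 0.312  0.692 -0.651] tilt 49.4 az 65.8
tool mm to [0.4615 0.298  0.1847] : [-11.   96.2 170.5]
[0.502, 0.388, 0.045] [308.4 278.5]
[0.502, 0.388, 0.073] [308.4 269.7]
[0.502, 0.388, 0.176] [308.1 228.4]
```

View pics/w2.png

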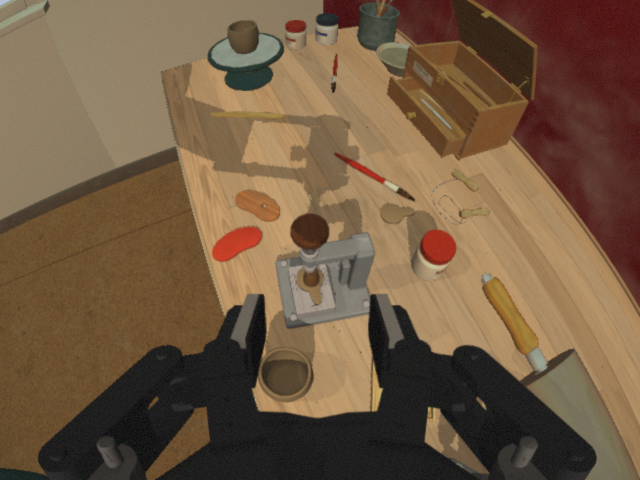

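The view shows the cone at about (312,275) and the head at (310,230), some 3 px right of the prediction. I'll close in and refine.

Call:
{"fn": "carry_out", "kwargs": {"series": [[[-1, 15, 28], 0], [[-1, 15, 28], 0], [[-1, 15, 28], 0], [[-1, 15, 28], 0], [[-1, 15, 28], 0], [[-1, 15, 28], 0], [[0, 0, 0], 0]]}}

```text
clock: 22.2
position: [0.4897, 0.2933, 0.2059]
ee_rot: [-0.408, 0.889, -0.174, 0.117]
contact_force: [-1.0, -0.9, -0.5]
width: 0.045
```

Run:
```python
from h import *
s,R=show(); z=R[:,2]
d=grab('wrist','w3.png')
for P in ([.502,.388,.045],[.502,.388,.073],[.502,.388,.176]): print(P,wproj(s,d,P))
to(np.array([.502,.388,.06])+.011*z,s)
c=d['frame'][100:400,170:470]; cv2.imwrite('pics/c3.png',cv2.resize(c,(600,600),interpolation=cv2.INTER_CUBIC))
```

```text
q [-0.071  0.128  2.159  1.187  0.868 -0.513] p [0.4897 0.2933 0.2059] t 22.2 w 0.045 F [-1.  -0.9 -0.5]
x [ 0.912 -0.404  0.065] y [-0.214 -0.607 -0.766] z [ 0.349  0.684 -0.64 ] tilt 50.2 az 63.0
[0.502, 0.388, 0.045] [276.6 278. ]
[0.502, 0.388, 0.073] [275.6 264. ]
[0.502, 0.388, 0.176] [271.1 187.8]
tool mm to [0.5058 0.3955 0.053 ] : [-36.6  51.6 173.5]
```

View pics/c3.png

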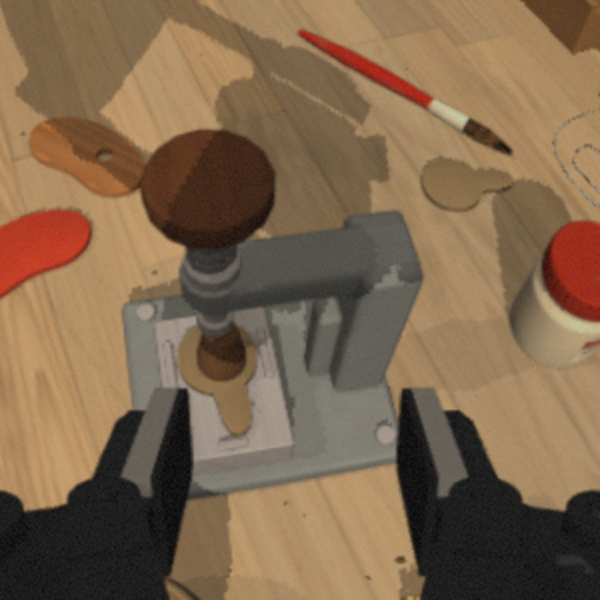

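Run:
```python
from h import *
s=manip.get_state(); d=np.load('pics/w3.png.npz'); R=rot(s); z=R[:,2]
def pl(u,v,h): c,r=wray(s,d,u,v); return (c+r*(h-c[2])/r[2]).round(4)
print('foot',pl(280.5,280,.045),'top',pl(279.5,266.5,.073),'head',pl(274.5,189,.176))
C=np.array([.506,.388,.060])
for k in (-.10,-.05,.011): to(C+k*z,s)
```

```text
foot [0.5071 0.3863 0.045 ] top [0.5067 0.3862 0.073 ] head [0.506  0.3887 0.176 ]
tool mm to [0.4708 0.3195 0.1238] : [-34.9  53.8  65.2]
tool mm to [0.4884 0.3537 0.0919] : [-34.9  53.8 115.2]
tool mm to [0.5099 0.3955 0.053 ] : [-34.9  53.8 176.2]
```

Near view: the cone is at about (.507,.386) and the head at (.506,.389), so I'll use (.506,.387). Lining up with the tool axis and taking out the roll.

Call:
{"fn": "carry_out", "kwargs": {"series": [[[-9, 14, 15], 1.2], [[-9, 14, 15], 1.2], [[-9, 14, 15], 1.2], [[-9, 14, 15], 1.2], [[0, 0, 0], 0]]}}

```text
clock: 22.67
position: [0.4839, 0.3138, 0.1413]
ee_rot: [-0.42, 0.875, -0.208, 0.118]
contact_force: [-1.1, 0.2, -0.3]
width: 0.0451
```

```bash
cat > ap.py <<'E'
from h import *
s,R=show(); z=R[:,2]; C=np.array([.506,.387,.060])
print('roll turn',np.degrees(np.arctan2(-R[2,0],-R[2,1])*-1).round(2),np.degrees(np.arctan(R[2,0]/-R[2,1])).round(2))
for k in (-.10,-.05,.011): to(C+k*z,s)
E
python3 ap.py
```

```text
q [-0.016  0.246  2.289  1.5    0.766 -0.801] p [0.4839 0.3138 0.1413] t 22.67 w 0.0451 F [-1.1  0.2 -0.3]
x [ 0.885 -0.464  0.032] y [-0.266 -0.561 -0.784] z [ 0.382  0.686 -0.62 ] tilt 51.7 az 60.9
roll turn 2.33 2.33
tool mm to [0.4678 0.3184 0.122 ] : [-17.   16.8   9. ]
tool mm to [0.4869 0.3527 0.091 ] : [-17.   16.8  59. ]
tool mm to [0.5102 0.3945 0.0532] : [-17.   16.8 120. ]
```

Call:
{"fn": "carry_out", "kwargs": {"series": [[[-7, 7, 4], 1], [[-7, 6, 4], 1], [[-5, 4, 0], 0.3], [[0, 0, 0], 0]]}}

```text
clock: 23.0
position: [0.4772, 0.3174, 0.1349]
ee_rot: [-0.428, 0.867, -0.224, 0.12]
contact_force: [-0.3, 0.3, 0.4]
width: 0.0452
```

```bash
python3 ap.py
```

```text
q [-0.009  0.259  2.33   1.597  0.764 -0.873] p [0.4772 0.3174 0.1349] t 23.0 w 0.0452 F [-0.3  0.3  0.4]
x [ 0.871 -0.491  0.017] y [-0.285 -0.534 -0.796] z [ 0.4    0.688 -0.605] tilt 52.8 az 59.8
roll turn 1.26 1.26
tool mm to [0.466  0.3182 0.1205] : [-10.5  14.2   4.8]
tool mm to [0.486  0.3526 0.0903] : [-10.5  14.2  54.8]
tool mm to [0.5104 0.3946 0.0533] : [-10.5  14.2 115.8]
```

Call:
{"fn": "carry_out", "kwargs": {"series": [[[-3, 5, 7], 0.4], [[-3, 5, 7], 0.4], [[-3, 5, 7], 0.4], [[-2, 3, 7], 0.2], [[-2, 3, 7], 0.2], [[-2, 3, 7], 0], [[0, 0, 0], 0]]}}

```text
clock: 23.58
position: [0.4922, 0.3398, 0.108]
ee_rot: [-0.438, 0.859, -0.231, 0.132]
contact_force: [0.1, -0.3, 0.6]
width: 0.0453
```

```bash
python3 ap.py
```

```text
q [ 0.055  0.354  2.354  1.833  0.761 -1.078] p [0.4922 0.3398 0.108 ] t 23.58 w 0.0453 F [ 0.1 -0.3  0.6]
x [ 0.858 -0.513  0.024] y [-0.282 -0.509 -0.813] z [ 0.429  0.691 -0.582] tilt 54.4 az 58.2
roll turn 1.67 1.67
tool mm to [0.4631 0.3179 0.1182] : [-13.5  11.1 -33.6]
tool mm to [0.4845 0.3525 0.0891] : [-13.5  11.1  16.4]
tool mm to [0.5107 0.3946 0.0536] : [-13.5  11.1  77.4]
```

The rows lose a steady ~3 mm in x and y each. I'll check the drift while idle.

Call:
{"fn": "carry_out", "kwargs": {"series": [[[0, 0, 0], 0], [[0, 0, 0], 0], [[0, 0, 0], 0]]}}

```text
clock: 23.83
position: [0.4963, 0.3394, 0.1128]
ee_rot: [-0.44, 0.857, -0.23, 0.136]
contact_force: [-0.1, 0.3, 0.3]
width: 0.0452
```

```bash
python3 ap.py
```

```text
q [ 0.052  0.348  2.348  1.829  0.763 -1.073] p [0.4963 0.3394 0.1128] t 23.83 w 0.0452 F [-0.1  0.3  0.3]
x [ 0.857 -0.514  0.03 ] y [-0.275 -0.507 -0.817] z [ 0.435  0.692 -0.576] tilt 54.8 az 57.8
roll turn 2.11 2.11
tool mm to [0.4625 0.3178 0.1176] : [-17.8  16.3 -32.5]
tool mm to [0.4842 0.3524 0.0888] : [-17.8  16.3  17.5]
tool mm to [0.5108 0.3946 0.0537] : [-17.8  16.3  78.5]
```

Call:
{"fn": "carry_out", "kwargs": {"series": [[[-6, 6, 4], 0.6], [[-6, 6, 4], 0.6], [[-6, 6, 4], 0.6], [[-6, 6, 4], 0.6], [[-6, 6, 4], 0.6]]}}

```text
clock: 24.25
position: [0.4769, 0.3531, 0.0827]
ee_rot: [-0.447, 0.848, -0.252, 0.131]
contact_force: [-0.7, 0.1, 0.5]
width: 0.0451
```

```bash
python3 ap.py
```

```text
q [ 0.099  0.427  2.427  2.048  0.811 -1.258] p [0.4769 0.3531 0.0827] t 24.25 w 0.0451 F [-0.7  0.1  0.5]
x [ 0.839 -0.545 -0.002] y [-0.31  -0.474 -0.824] z [ 0.448  0.692 -0.566] tilt 55.5 az 57.1
roll turn -0.13 -0.13
tool mm to [0.4612 0.3178 0.1166] : [  6.   -6.4 -50.7]
tool mm to [0.4836 0.3524 0.0883] : [ 6.  -6.4 -0.7]
tool mm to [0.5109 0.3946 0.0538] : [ 6.  -6.4 60.3]
```

Call:
{"fn": "carry_out", "kwargs": {"series": [[[-0.3, 0.5, 5.5], 0.15], [[-0.3, 0.5, 5.5], 0.15], [[-0.3, 0.5, 5.5], 0.15], [[-0.3, 0.5, 5.5], 0.15], [[-0.3, 0.5, 5.5], 0.15], [[-0.3, 0.5, 5.5], 0.15]], "fingers": 40}}

```text
clock: 24.75
position: [0.4924, 0.377, 0.0622]
ee_rot: [-0.449, 0.845, -0.259, 0.129]
contact_force: [1.1, 0.1, 0.4]
width: 0.0402
```

Run:
```python
exec(open('ap.py').read())
d=grab('wrist','w4.png')
for P in ([.506,.387,.045],[.506,.387,.073],[.506,.387,.176],s['position'],s['position']-.019*z): print(wproj(s,d,P))
c=d['frame'][130:430,170:470]; cv2.imwrite('pics/c4.png',cv2.resize(c,(600,600),interpolation=cv2.INTER_CUBIC))
```

```text
q [ 0.165  0.496  2.399  2.157  0.819 -1.306] p [0.4924 0.377  0.0622] t 24.75 w 0.0402 F [1.1 0.1 0.4]
x [ 0.832 -0.554 -0.014] y [-0.321 -0.463 -0.826] z [ 0.451  0.692 -0.563] tilt 55.7 az 56.9
roll turn -0.94 -0.94
tool mm to [0.4609 0.3178 0.1163] : [  5.8  -7.2 -85.7]
tool mm to [0.4834 0.3524 0.0882] : [  5.8  -7.2 -35.7]
tool mm to [0.511  0.3946 0.0538] : [ 5.8 -7.2 25.3]
[328.6 295.7]
[329.4 265. ]
[333.6  28.2]
[316.5 308.6]
[316.4 331.8]
```

View pics/c4.png

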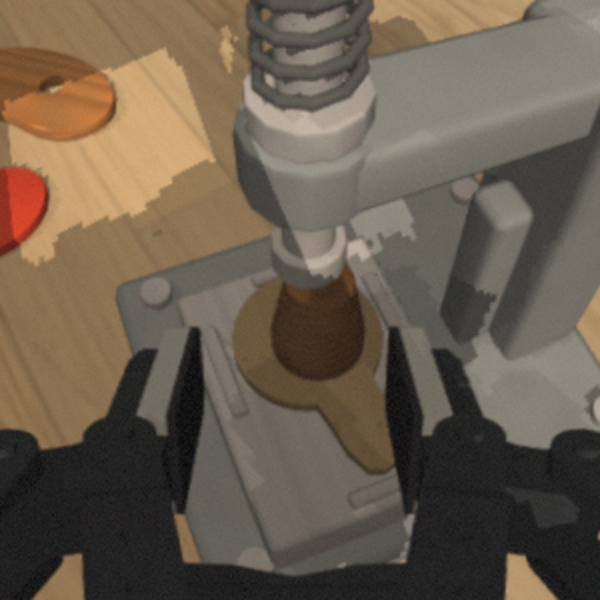

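The cone foot is at about (329,301), laterally where predicted, and needs about 5 mm in +x to centre between the jaws. Final advance.

Call:
{"fn": "carry_out", "kwargs": {"series": [[[1.5, -1.6, 2], -0.2], [[1.5, -1.6, 3], -0.2], [[1, -1.2, 5], -0.2], [[0.6, -0.8, 6], -0.2], [[0.5, 0, 6], 0]]}}

```text
clock: 25.22
position: [0.5102, 0.3937, 0.0534]
ee_rot: [-0.448, 0.847, -0.252, 0.133]
contact_force: [0.2, 1.6, 0.6]
width: 0.0401
```

Run:
```python
exec(open('ap.py').read())
d=grab('wrist','w5.png')
c=d['frame'][180:430,190:440]; cv2.imwrite('pics/c5.png',cv2.resize(c,(500,500),interpolation=cv2.INTER_CUBIC))
```

```text
q [ 0.201  0.527  2.354  2.186  0.805 -1.313] p [0.5102 0.3937 0.0534] t 25.22 w 0.0401 F [0.2 1.6 0.6]
x [ 0.837 -0.547 -0.001] y [-0.308 -0.471 -0.827] z [ 0.451  0.692 -0.563] tilt 55.8 az 56.9
roll turn -0.05 -0.05
tool mm to [0.4609 0.3178 0.1163] : [ 1.000e-01 -1.000e+00 -1.102e+02]
tool mm to [0.4834 0.3524 0.0881] : [  0.1  -1.  -60.2]
tool mm to [0.511  0.3946 0.0538] : [ 0.1 -1.   0.8]
```

View pics/c5.png

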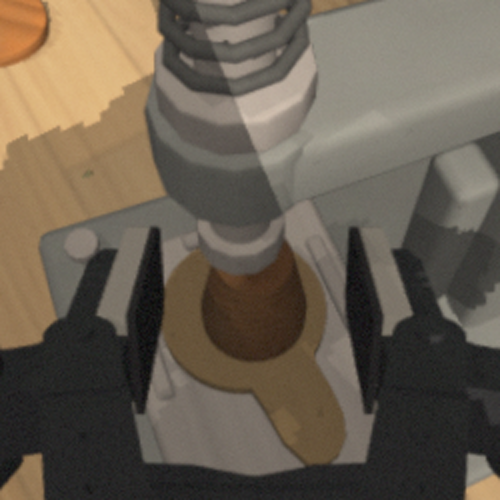

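The cone is centred between the jaws. Closing gently.

Call:
{"fn": "carry_out", "kwargs": {"series": [[[-0.3, 0.3, 0], 0], [[-0.3, 0.3, 0], 0], [[-0.3, 0.3, 0], 0], [[-0.3, 0.3, 0], 0], [[-0.3, 0.3, 0], 0]], "fingers": 8, "squeeze": 25}}

```text
clock: 25.68
position: [0.5101, 0.3949, 0.0523]
ee_rot: [-0.449, 0.847, -0.252, 0.134]
contact_force: [0.8, -0.5, 0.3]
width: 0.0205
```

```bash
python3 ap.py
```

```text
q [ 0.204  0.532  2.356  2.196  0.811 -1.322] p [0.5101 0.3949 0.0523] t 25.68 w 0.0205 F [ 0.8 -0.5  0.3]
x [ 0.837 -0.547 -0.   ] y [-0.307 -0.469 -0.828] z [ 0.453  0.694 -0.56 ] tilt 55.9 az 56.9
roll turn -0.02 -0.02
tool mm to [0.4607 0.3176 0.116 ] : [   0.9   -1.4 -111.7]
tool mm to [0.4834 0.3523 0.088 ] : [  0.9  -1.4 -61.7]
tool mm to [0.511  0.3946 0.0538] : [ 0.9 -1.4 -0.7]
```

Call:
{"fn": "carry_out", "kwargs": {"series": [[[-0.2, 0.2, 0], 0], [[-0.2, 0.2, 0], 0], [[-0.2, 0.2, 0], 0]]}}

```text
clock: 25.93
position: [0.5096, 0.3949, 0.0523]
ee_rot: [-0.45, 0.846, -0.252, 0.134]
contact_force: [0.6, -0.2, 1.2]
width: 0.0206
```

Call:
{"fn": "carry_out", "kwargs": {"series": [[[-0.2, -1.5, -1], 0], [[-0.2, -1.3, -1], 0]]}}

```text
clock: 26.1
position: [0.5083, 0.3946, 0.0549]
ee_rot: [-0.449, 0.847, -0.252, 0.133]
contact_force: [0.3, 0.2, -0.3]
width: 0.0206
```

```bash
python3 ap.py
```

```text
q [ 0.204  0.524  2.357  2.191  0.805 -1.313] p [0.5083 0.3946 0.0549] t 26.1 w 0.0206 F [ 0.3  0.2 -0.3]
x [ 0.837 -0.547 -0.001] y [-0.308 -0.47  -0.827] z [ 0.452  0.693 -0.562] tilt 55.8 az 56.9
roll turn -0.07 -0.07
tool mm to [0.4608 0.3177 0.1162] : [ 2.200e+00  1.000e-01 -1.092e+02]
tool mm to [0.4834 0.3524 0.0881] : [  2.2   0.1 -59.2]
tool mm to [0.511  0.3946 0.0538] : [2.2 0.1 1.8]
```

Held at 20.6 mm and lifted 2.6 mm. Drawing straight back horizontally from under the die.

Call:
{"fn": "carry_out", "kwargs": {"series": [[[0, 3.3, -5], 0], [[0, 3.3, -5], 0], [[0, 3.3, -5], 0], [[0, 3.3, -5], 0], [[0, 3.3, -5], 0], [[0, 3.3, -5], 0], [[0, 3.3, -5], 0]]}}

```text
clock: 26.68
position: [0.4817, 0.3563, 0.0551]
ee_rot: [-0.448, 0.848, -0.252, 0.132]
contact_force: [-0.2, -0.6, -0.2]
width: 0.0207
```

Run:
```python
exec(open('ap.py').read())
d=grab('wrist','w6.png')
c=d['frame'][130:430,170:470]; cv2.imwrite('pics/c6.png',cv2.resize(c,(500,500),interpolation=cv2.INTER_CUBIC))
```

```text
q [ 0.107  0.512  2.444  2.139  0.863 -1.38 ] p [0.4817 0.3563 0.0551] t 26.68 w 0.0207 F [-0.2 -0.6 -0.2]
x [ 0.838 -0.546 -0.001] y [-0.308 -0.472 -0.826] z [ 0.45   0.692 -0.564] tilt 55.7 az 57.0
roll turn -0.08 -0.08
tool mm to [0.461  0.3178 0.1164] : [  3.6 -26.  -70.6]
tool mm to [0.4835 0.3524 0.0882] : [  3.6 -26.  -20.6]
tool mm to [0.511  0.3946 0.0538] : [  3.6 -26.   40.4]
```

View pics/c6.png

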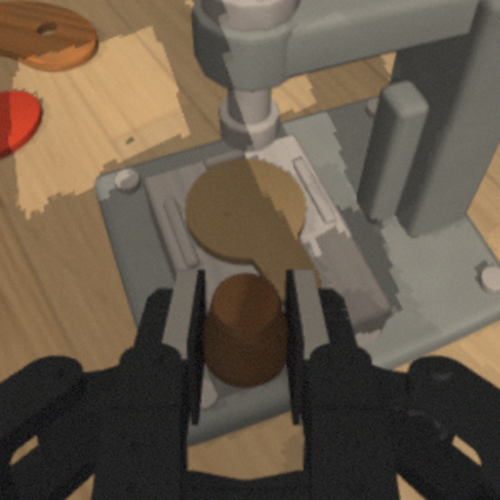

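The cone is out and upright and the tag is undisturbed in the nest. Lifting clear, then on to the tray.

Call:
{"fn": "carry_out", "kwargs": {"series": [[[0, -6, -9], 0], [[0, -6, -9], 0], [[0, -6, -9], 0], [[0, -6, -9], 0], [[0, -6, -9], 0], [[0, -6, -9], 0], [[0, -6, -9], 0]]}}

```text
clock: 27.32
position: [0.4633, 0.3285, 0.1238]
ee_rot: [-0.445, 0.848, -0.256, 0.129]
contact_force: [0.0, 0.2, 0.7]
width: 0.0205
```

```bash
cat > tr.py <<'E'
from h import *
s,R=show()
for h in (.10,.045,.013): to([.561,.194,h],s)
E
python3 tr.py
python3 - <<'E'
from route import *
q=go(manip.get_state()['qpos'],[.561,.194,.11],step=20); q=go(q,[.561,.194,.012],step=20)
E
```

```text
q [ 0.025  0.293  2.418  1.835  0.779 -1.047] p [0.4633 0.3285 0.1238] t 27.32 w 0.0205 F [0.  0.2 0.7]
x [ 0.836 -0.549 -0.009] y [-0.319 -0.473 -0.821] z [ 0.446  0.69  -0.57 ] tilt 55.2 az 57.1
tool mm to [0.561 0.194 0.1  ] : [155.7  51.9 -35.6]
tool mm to [0.561 0.194 0.045] : [156.2  97.1  -4.2]
tool mm to [0.561 0.194 0.013] : [156.5 123.3  14. ]
9 margin 0.30 q [-0.32  0.4   2.24  1.46  0.93 -0.94] p [0.561 0.194 0.11 ] tilt 55.2 az 57.1 xz -0.01
5 margin 0.39 q [-0.32  0.63  2.31  1.68  0.93 -1.32] p [0.561 0.194 0.012] tilt 55.2 az 57.1 xz -0.01
```

Call:
{"fn": "carry_out", "kwargs": {"series": [[[15, 4, -4], 0], [[15, 4, -4], 0], [[15, 4, -4], 0], [[15, 4, -4], 0], [[15, 4, -4], 0], [[15, 4, -4], 0], [[15, 4, -3], 0], [[15, 4, -3], 0], [[15, 4, -2], 0], [[15, 4, -2], 0]]}}

```text
clock: 28.15
position: [0.5586, 0.1995, 0.1121]
ee_rot: [-0.447, 0.849, -0.252, 0.128]
contact_force: [0.0, -0.2, 0.0]
width: 0.0208
```

```bash
python3 tr.py
```

```text
q [-0.308  0.399  2.24   1.46   0.929 -0.94 ] p [0.5586 0.1995 0.1121] t 28.15 w 0.0208 F [ 0.  -0.2  0. ]
x [ 0.84  -0.542 -0.008] y [-0.313 -0.473 -0.823] z [ 0.443  0.694 -0.567] tilt 55.4 az 57.5
tool mm to [0.561 0.194 0.1  ] : [ 5.1 11.8  4.2]
tool mm to [0.561 0.194 0.045] : [ 5.5 57.1 35.4]
tool mm to [0.561 0.194 0.013] : [ 5.8 83.5 53.5]
```

Call:
{"fn": "carry_out", "kwargs": {"series": [[[1, 10, 6], 0], [[1, 10, 6], 0], [[1, 10, 6], 0], [[1, 10, 6], 0], [[1, 10, 6], 0], [[1, 10, 6], 0], [[0, 5, 3.5], 0]]}}

```text
clock: 28.73
position: [0.5666, 0.1861, 0.0345]
ee_rot: [-0.447, 0.848, -0.253, 0.133]
contact_force: [0.1, -0.2, -0.9]
width: 0.0209
```

```bash
python3 tr.py
python3 - <<'E'
from h import *
d=grab('wrist','w7.png')
c=d['frame'][130:430,130:530]; cv2.imwrite('pics/c7.png',cv2.resize(c,(640,480),interpolation=cv2.INTER_CUBIC))
E
```

```text
q [-0.333  0.583  2.288  1.625  0.929 -1.241] p [0.5666 0.1861 0.0345] t 28.73 w 0.0209 F [ 0.1 -0.2 -0.9]
x [ 0.837 -0.548  0.   ] y [-0.31  -0.473 -0.825] z [ 0.452  0.69  -0.565] tilt 55.6 az 56.8
tool mm to [0.561 0.194 0.1  ] : [ -9.  -56.  -34.1]
tool mm to [0.561 0.194 0.045] : [ -9.  -10.6  -3. ]
tool mm to [0.561 0.194 0.013] : [-9.  15.8 15.1]
```

View pics/c7.png

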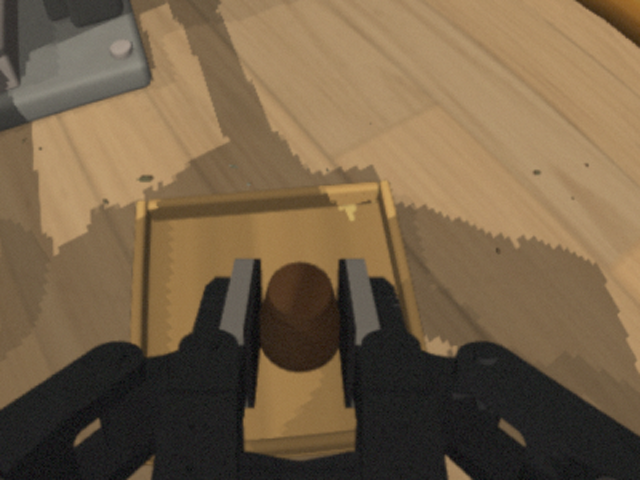

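The cone hangs upright over the tray, about 9 mm right of centre. Shifting left and lowering.

Call:
{"fn": "carry_out", "kwargs": {"series": [[[-3, 2, 1], 0], [[-3, 3, 3], 0], [[-3, 4, 4], 0], [[-0.5, 4, 4], 0], [[0, 2, 1.5], 0]]}}

```text
clock: 29.2
position: [0.5591, 0.1939, 0.0137]
ee_rot: [-0.447, 0.848, -0.253, 0.134]
contact_force: [0.3, -0.2, -0.2]
width: 0.0207
```

```bash
python3 tr.py
```

```text
q [-0.32   0.633  2.319  1.698  0.934 -1.343] p [0.5591 0.1939 0.0137] t 29.2 w 0.0207 F [ 0.3 -0.2 -0.2]
x [ 0.836 -0.548  0.   ] y [-0.309 -0.473 -0.825] z [ 0.452  0.69  -0.565] tilt 55.6 az 56.8
tool mm to [0.561 0.194 0.1  ] : [  1.5 -71.9 -47.8]
tool mm to [0.561 0.194 0.045] : [  1.5 -26.5 -16.8]
tool mm to [0.561 0.194 0.013] : [ 1.5 -0.1  1.3]
```

Call:
{"fn": "carry_out", "kwargs": {"series": [[[0, 0.9, 0.6], 0], [[0, 0.7, 0.5], 0]]}}

```text
clock: 29.37
position: [0.5589, 0.1942, 0.0115]
ee_rot: [-0.447, 0.848, -0.253, 0.133]
contact_force: [-0.1, -0.8, 1.3]
width: 0.0207
```

Call:
{"fn": "carry_out", "kwargs": {"series": [[[0, 0.5, 0.4], 0]]}}

```text
clock: 29.45
position: [0.5592, 0.1945, 0.0114]
ee_rot: [-0.448, 0.847, -0.253, 0.134]
contact_force: [-1.9, -2.4, 5.1]
width: 0.0207
```

```bash
python3 tr.py
```

```text
q [-0.32   0.64   2.321  1.705  0.937 -1.354] p [0.5592 0.1945 0.0114] t 29.45 w 0.0207 F [-1.9 -2.4  5.1]
x [ 0.837 -0.548  0.   ] y [-0.308 -0.471 -0.826] z [ 0.453  0.691 -0.563] tilt 55.7 az 56.8
tool mm to [0.561 0.194 0.1  ] : [  1.8 -73.5 -49.4]
tool mm to [0.561 0.194 0.045] : [  1.8 -28.1 -18.4]
tool mm to [0.561 0.194 0.013] : [ 1.8 -1.6 -0.4]
```

Touchdown (5 N at the expected height). Releasing.

Call:
{"fn": "carry_out", "kwargs": {"series": [[[0, 0, 0], 0], [[0, 0, 0], 0], [[0, 0, 0], 0], [[0, 0, 0], 0], [[0, 0, 0], 0]], "fingers": 36}}

```text
clock: 29.87
position: [0.5599, 0.1941, 0.0121]
ee_rot: [-0.448, 0.847, -0.252, 0.135]
contact_force: [-0.3, -0.8, 0.1]
width: 0.0361
```

Call:
{"fn": "carry_out", "kwargs": {"series": [[[0, 0, -3], 0], [[0, 0, -6], 0], [[0, 0, -10], 0], [[0, 0, -15], 0], [[0, 0, -15], 0], [[0, 0, -15], 0], [[0, 0, -15], 0], [[0, 0, 0], 0]]}}

```text
clock: 30.53
position: [0.5207, 0.1368, 0.0588]
ee_rot: [-0.447, 0.848, -0.252, 0.133]
contact_force: [-0.2, -0.2, 0.4]
width: 0.0359
```

```bash
python3 tr.py
python3 - <<'E'
from h import *
d=grab('wrist','w8.png')
c=d['frame'][100:400,130:530]; cv2.imwrite('pics/c8.png',cv2.resize(c,(640,480),interpolation=cv2.INTER_CUBIC))
E
```

```text
q [-0.499  0.512  2.347  1.456  0.976 -1.23 ] p [0.5207 0.1368 0.0588] t 30.53 w 0.0359 F [-0.2 -0.2  0.4]
x [ 0.838 -0.546  0.001] y [-0.307 -0.473 -0.825] z [ 0.451  0.691 -0.564] tilt 55.6 az 56.9
tool mm to [0.561 0.194 0.1  ] : [  2.6 -73.5  34.4]
tool mm to [0.561 0.194 0.045] : [  2.5 -28.1  65.5]
tool mm to [0.561 0.194 0.013] : [ 2.5 -1.6 83.5]
```

View pics/c8.png

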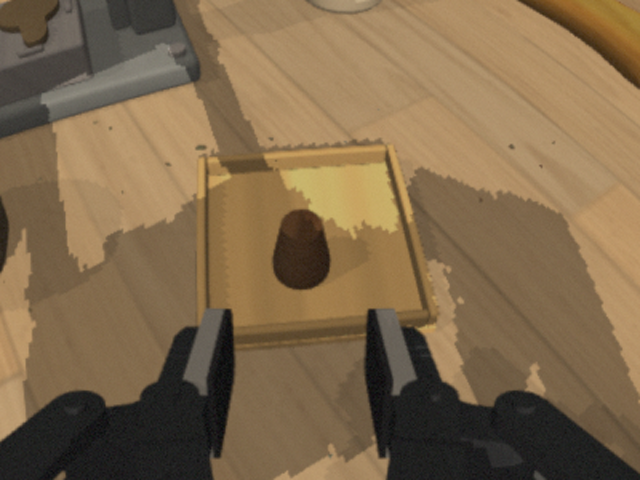

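The cone stands upright near the tray centre. Now closing the fingers, rising, and going over the round head.

Call:
{"fn": "carry_out", "kwargs": {"series": [[[0, -25, -17], 0], [[0, -25, -17], 0], [[0, -25, -17], 0], [[0, -25, -17], 0], [[0, -25, -17], 0], [[0, -25, -17], 0], [[0, -25, -17], 0]], "fingers": 0}}

```text
clock: 31.17
position: [0.52, 0.1394, 0.2677]
ee_rot: [-0.447, 0.848, -0.259, 0.121]
contact_force: [0.7, -0.9, 0.1]
width: -0.0001
```

```bash
cat > pr.py <<'E'
from h import *
s,R=show(); y=R[:,1]; H=np.array([.506,.3887,.176]); c=H-.011*y
print('contact corner now',(s['position']+.011*y).round(4),'down 1mm in tool',(R.T@[0,0,-1]).round(3))
for up in (.06,.01,0,-.033): to(c+[0,0,up],s)
E
python3 pr.py
python3 - <<'E'
from route import *
q=go(manip.get_state()['qpos'],[.509,.394,.25],step=25); q=go(q,[.509,.394,.15],step=20)
E
```

```text
q [-0.491  0.094  2.078  1.079  1.193 -0.451] p [0.52   0.1394 0.2677] t 31.17 w -0.0001 F [ 0.7 -0.9  0.1]
x [ 0.837 -0.546 -0.027] y [-0.331 -0.466 -0.821] z [ 0.436  0.696 -0.571] tilt 55.2 az 57.9
contact corner now [0.5164 0.1342 0.2587] down 1mm in tool [0.027 0.821 0.571]
tool mm to [0.5096 0.3938 0.245 ] : [-147.1  -96.5  185.5]
tool mm to [0.5096 0.3938 0.195 ] : [-145.8  -55.5  214. ]
tool mm to [0.5096 0.3938 0.185 ] : [-145.5  -47.3  219.8]
tool mm to [0.5096 0.3938 0.152 ] : [-144.6  -20.2  238.6]
11 margin 0.54 q [ 0.2   0.12  2.11  1.39  0.65 -0.28] p [0.509 0.394 0.25 ] tilt 55.2 az 57.9 xz -0.03
5 margin 0.45 q [ 0.2   0.29  2.25  1.8   0.66 -0.8 ] p [0.509 0.394 0.15 ] tilt 55.2 az 57.9 xz -0.03
```

Call:
{"fn": "carry_out", "kwargs": {"series": [[[-14, -9, 18], 0], [[-14, -9, 18], 0], [[-14, -9, 18], 0], [[-14, -9, 18], 0], [[-14, -9, 18], 0], [[-14, -9, 18], 0], [[-14, -9, 18], 0], [[-14, -9, 18], 0], [[-14, -9, 18], 0], [[-14, -9, 18], 0]]}}

```text
clock: 32.0
position: [0.5138, 0.3928, 0.2477]
ee_rot: [-0.448, 0.847, -0.256, 0.128]
contact_force: [0.3, -0.2, -0.5]
width: 0.0004
```

```bash
python3 pr.py
```

```text
q [ 0.195  0.124  2.112  1.416  0.645 -0.324] p [0.5138 0.3928 0.2477] t 32.0 w 0.0004 F [ 0.3 -0.2 -0.5]
x [ 0.836 -0.548 -0.013] y [-0.319 -0.468 -0.824] z [ 0.446  0.693 -0.566] tilt 55.5 az 57.3
contact corner now [0.5103 0.3876 0.2386] down 1mm in tool [0.013 0.824 0.566]
tool mm to [0.5095 0.3938 0.2451] : [-4.1  3.   0.3]
tool mm to [0.5095 0.3938 0.1951] : [-3.5 44.2 28.7]
tool mm to [0.5095 0.3938 0.1851] : [-3.3 52.4 34.3]
tool mm to [0.5095 0.3938 0.1521] : [-2.9 79.6 53. ]
```

Call:
{"fn": "carry_out", "kwargs": {"series": [[[-0.8, 9, 6], 0], [[-0.8, 9, 6], 0], [[-0.8, 9, 6], 0], [[-0.8, 9, 6], 0], [[-0.8, 7, 5], 0]]}}

```text
clock: 32.42
position: [0.5027, 0.4056, 0.1933]
ee_rot: [-0.45, 0.849, -0.249, 0.123]
contact_force: [0.8, 0.1, 0.4]
width: -0.0001
```

```bash
python3 pr.py
```

```text
q [ 0.224  0.212  2.196  1.656  0.632 -0.61 ] p [0.5027 0.4056 0.1933] t 32.42 w -0.0001 F [0.8 0.1 0.4]
x [ 0.846 -0.534 -0.015] y [-0.312 -0.471 -0.825] z [ 0.433  0.702 -0.565] tilt 55.6 az 58.4
contact corner now [0.4993 0.4004 0.1842] down 1mm in tool [0.015 0.825 0.565]
tool mm to [0.5094 0.3939 0.2451] : [ 11.1 -39.3 -34.6]
tool mm to [0.5094 0.3939 0.1951] : [11.9  2.  -6.4]
tool mm to [0.5094 0.3939 0.1851] : [12.1 10.2 -0.7]
tool mm to [0.5094 0.3939 0.1521] : [12.6 37.4 18. ]
```

Call:
{"fn": "carry_out", "kwargs": {"series": [[[5, 0.5, -2], 0], [[5, 0.5, -2], 0], [[4, 0.5, -2], 0]]}}

```text
clock: 32.67
position: [0.5082, 0.3943, 0.191]
ee_rot: [-0.448, 0.85, -0.249, 0.118]
contact_force: [-0.5, -0.5, 0.6]
width: 0.0
```

```bash
python3 pr.py
```

```text
q [ 0.188  0.217  2.19   1.612  0.659 -0.591] p [0.5082 0.3943 0.191 ] t 32.67 w 0.0 F [-0.5 -0.5  0.6]
x [ 0.848 -0.53  -0.022] y [-0.318 -0.474 -0.821] z [ 0.425  0.703 -0.57 ] tilt 55.3 az 58.9
contact corner now [0.5047 0.3891 0.182 ] down 1mm in tool [0.022 0.821 0.57 ]
tool mm to [0.5095 0.3939 0.245 ] : [  0.1 -44.6 -30.5]
tool mm to [0.5095 0.3939 0.195 ] : [ 1.2 -3.5 -2. ]
tool mm to [0.5095 0.3939 0.185 ] : [1.4 4.7 3.7]
tool mm to [0.5095 0.3939 0.152 ] : [ 2.2 31.8 22.5]
```

Over the head centre, 6 mm above it. Pressing down in measured steps.

Call:
{"fn": "carry_out", "kwargs": {"series": [[[1, 5, 3], 0], [[1, 5, 3], 0], [[1, 5, 3], 0]]}}

```text
clock: 32.92
position: [0.5131, 0.3918, 0.1784]
ee_rot: [-0.452, 0.849, -0.248, 0.121]
contact_force: [-2.2, 0.6, 1.9]
width: -0.0002
```

```bash
python3 pr.py
```

```text
q [ 0.177  0.247  2.207  1.675  0.673 -0.68 ] p [0.5131 0.3918 0.1784] t 32.92 w -0.0002 F [-2.2  0.6  1.9]
x [ 0.848 -0.529 -0.018] y [-0.311 -0.47  -0.826] z [ 0.429  0.706 -0.563] tilt 55.7 az 58.7
contact corner now [0.5096 0.3866 0.1693] down 1mm in tool [0.018 0.826 0.563]
tool mm to [0.5094 0.3939 0.2451] : [ -5.4 -55.  -37.6]
tool mm to [0.5094 0.3939 0.1951] : [ -4.5 -13.6  -9.5]
tool mm to [0.5094 0.3939 0.1851] : [-4.3 -5.4 -3.8]
tool mm to [0.5094 0.3939 0.1521] : [-3.7 21.9 14.7]
```

Call:
{"fn": "carry_out", "kwargs": {"series": [[[-0.8, 4.5, 3], 0], [[-0.8, 4.5, 3], 0], [[-0.8, 4.5, 3], 0], [[-0.8, 4.5, 3], 0]]}}

```text
clock: 33.25
position: [0.5149, 0.3934, 0.1652]
ee_rot: [-0.458, 0.845, -0.246, 0.126]
contact_force: [-3.4, -2.7, 5.0]
width: 0.0
```

```bash
python3 pr.py
```

```text
q [ 0.177  0.281  2.232  1.771  0.69  -0.795] p [0.5149 0.3934 0.1652] t 33.25 w 0.0 F [-3.4 -2.7  5. ]
x [ 0.848 -0.531 -0.013] y [-0.301 -0.46  -0.835] z [ 0.437  0.712 -0.55 ] tilt 56.7 az 58.4
contact corner now [0.5116 0.3884 0.156 ] down 1mm in tool [0.013 0.835 0.55 ]
tool mm to [0.5093 0.3938 0.2452] : [ -5.9 -65.3 -46.2]
tool mm to [0.5093 0.3938 0.1952] : [ -5.3 -23.5 -18.7]
tool mm to [0.5093 0.3938 0.1852] : [ -5.2 -15.2 -13.2]
tool mm to [0.5093 0.3938 0.1522] : [-4.7 12.4  4.9]
```

Call:
{"fn": "carry_out", "kwargs": {"series": [[[-1.5, 6, 4], 0], [[-1.5, 6, 4], 0], [[-1.5, 6, 4], 0]]}}

```text
clock: 33.5
position: [0.5165, 0.396, 0.1524]
ee_rot: [-0.464, 0.841, -0.245, 0.131]
contact_force: [-3.6, -4.3, 8.9]
width: 0.0001
```

```bash
python3 pr.py
```

```text
q [ 0.18   0.317  2.257  1.869  0.712 -0.909] p [0.5165 0.396  0.1524] t 33.5 w 0.0001 F [-3.6 -4.3  8.9]
x [ 0.846 -0.533 -0.006] y [-0.29  -0.45  -0.845] z [ 0.448  0.716 -0.535] tilt 57.6 az 58.0
contact corner now [0.5133 0.3911 0.1431] down 1mm in tool [0.006 0.845 0.535]
tool mm to [0.5092 0.3936 0.2453] : [ -5.5 -75.2 -54.7]
tool mm to [0.5092 0.3936 0.1953] : [ -5.2 -33.  -27.9]
tool mm to [0.5092 0.3936 0.1853] : [ -5.1 -24.6 -22.6]
tool mm to [0.5092 0.3936 0.1523] : [-4.9  3.3 -4.9]
```

Call:
{"fn": "carry_out", "kwargs": {"series": [[[-1, 6, 4], 0], [[-1, 6, 4], 0], [[-1, 6, 4], 0]]}}

```text
clock: 33.75
position: [0.5214, 0.402, 0.1504]
ee_rot: [-0.481, 0.831, -0.241, 0.139]
contact_force: [-9.3, -11.5, 21.4]
width: 0.0001
```

```bash
python3 pr.py
```

```text
q [ 0.181  0.35   2.276  1.965  0.762 -1.017] p [0.5214 0.402  0.1504] t 33.75 w 0.0001 F [ -9.3 -11.5  21.4]
x [ 0.845 -0.535 -0.001] y [-0.267 -0.421 -0.867] z [ 0.463  0.733 -0.499] tilt 60.1 az 57.7
contact corner now [0.5184 0.3974 0.1408] down 1mm in tool [0.001 0.867 0.499]
tool mm to [0.5089 0.3933 0.2455] : [ -5.9 -75.5 -59.6]
tool mm to [0.5089 0.3933 0.1955] : [ -5.9 -32.2 -34.7]
tool mm to [0.5089 0.3933 0.1855] : [ -5.9 -23.5 -29.7]
tool mm to [0.5089 0.3933 0.1525] : [ -5.9   5.1 -13.2]
```

At the stop (21 N, no further travel). Holding a little longer.

Call:
{"fn": "carry_out", "kwargs": {"series": [[[-1, 5, 1], 0], [[-1, 5, 1], 0], [[-1, 5, 1], 0], [[-1, 5, 1], 0]]}}

```text
clock: 34.08
position: [0.5216, 0.4022, 0.1509]
ee_rot: [-0.497, 0.822, -0.235, 0.148]
contact_force: [-4.6, -7.1, 12.9]
width: -0.0002
```

```bash
python3 pr.py
```

```text
q [ 0.169  0.374  2.304  2.031  0.824 -1.113] p [0.5216 0.4022 0.1509] t 34.08 w -0.0002 F [-4.6 -7.1 12.9]
x [ 0.846 -0.533  0.009] y [-0.239 -0.395 -0.887] z [ 0.477  0.748 -0.462] tilt 62.5 az 57.5
contact corner now [0.5189 0.3979 0.1412] down 1mm in tool [-0.009  0.887  0.462]
tool mm to [0.5086 0.393  0.2458] : [ -5.2 -77.4 -56.8]
tool mm to [0.5086 0.393  0.1958] : [ -5.6 -33.  -33.7]
tool mm to [0.5086 0.393  0.1858] : [ -5.7 -24.2 -29.1]
tool mm to [0.5086 0.393  0.1528] : [ -6.    5.1 -13.9]
```

Held about 0.5 s at the stop with 13–21 N. Raising straight up to let it spring back.

Call:
{"fn": "carry_out", "kwargs": {"series": [[[0, -9, -5], 0], [[0, -9, -5], 0], [[0, -9, -5], 0], [[0, -9, -5], 0], [[0, -12, -7], 0], [[0, -12, -7], 0], [[0, -12, -7], 0], [[0, -12, -12], 0], [[0, -12, -20], 0], [[0, -12, -20], 0]]}}

```text
clock: 34.92
position: [0.508, 0.3708, 0.3058]
ee_rot: [-0.503, 0.818, -0.233, 0.152]
contact_force: [-0.1, 0.0, 0.2]
width: 0.0002
```

Call:
{"fn": "carry_out", "kwargs": {"series": [[[0, -5, -20], 0], [[0, -5, -20], 0], [[0, -5, -15], 0], [[0, 0, 0], 0]]}}

```text
clock: 35.25
position: [0.4852, 0.3309, 0.3545]
ee_rot: [-0.504, 0.817, -0.23, 0.159]
contact_force: [0.4, -0.2, 0.9]
width: -0.0003
```

Run:
```python
from h import *
show()
S=grab('scene','scene9.png'); T=grab('top','top9.png'); S0=np.load('pics/scene0.png.npz')
def red(d,box):
    x0,y0,x1,y1=box; h=cv2.cvtColor(d['frame'],cv2.COLOR_BGR2HSV).astype(int)
    m=((h[...,0]<=11)&(h[...,1]>130)&(h[...,2]<140)).astype(np.uint8); k=np.zeros_like(m);k[y0:y1,x0:x1]=1
    n,l,st,c=cv2.connectedComponentsWithStats(m*k); i=1+np.argmax(st[1:,4]); return c[i].round(1),st[i]
print('head scene now',red(S,(185,278,228,315)),'before',red(S0,(185,278,228,315)))
s=manip.get_state(); W=grab('wrist','w9.png')
a=cv2.resize(S['frame'][225:415,150:360],(420,380),interpolation=cv2.INTER_CUBIC); b=cv2.resize(W['frame'],(380,285)); b=cv2.copyMakeBorder(b,0,95,0,0,cv2.BORDER_CONSTANT)
cv2.imwrite('pics/c9.png',np.hstack([a,b]))
```

```text
q [-0.039 -0.065  2.122  1.348  0.908 -0.311] p [0.4852 0.3309 0.3545] t 35.25 w -0.0003 F [ 0.4 -0.2  0.9]
x [ 0.843 -0.537  0.028] y [-0.216 -0.386 -0.897] z [ 0.493  0.75  -0.441] tilt 63.8 az 56.7
head scene now (array([205.1, 295.6]), array([189, 282,  33,  29, 701], dtype=int32)) before (array([205.3, 295.6]), array([189, 282,  34,  29, 708], dtype=int32))
```

View pics/c9.png

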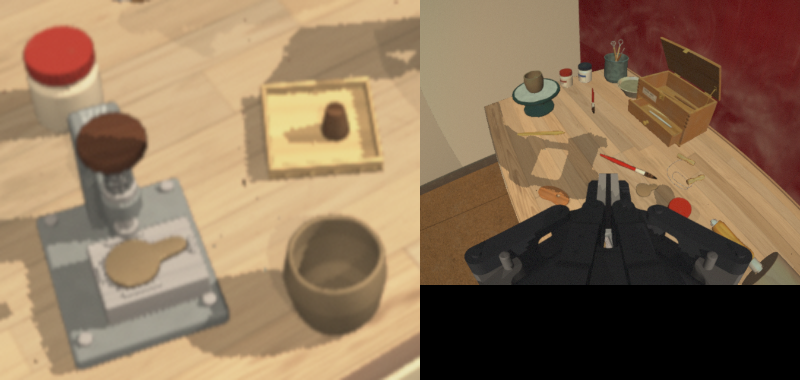

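The last picture shows the cone upright in the tray, the tag in its nest, the head back up (same pixel as before, 205,296) and the pot and jar unmoved. Handing in.

Run:
```python
from h import *
S=np.load('pics/scene9.png.npz'); print('cone foot',plane(S,317.5,292,.004)-np.array([.561,.193,0]))
print(manip.sign_off())
```

```text
cone foot [-0.0118312 -0.0069929  0.004    ]
the job is handed in; nothing more can be done
None
```

The cone plug is out from under the round press and standing in the plywood tray. The plunger was then pressed to its stop and let up again. I handed the job in at about 35 s of the 59 s; it gave no verdict.

- **Tilting the tool:** moves only turn the tool about its own axis, and a vertical gripper could not get past the plunger head. I tilted it about 55° by pushing the arm past its reach limits. Joints 3, 4 and 6 sat at the edge of their ranges on the way. Joint 6 read 2.704 against a 2.70 limit, and I can't tell whether that counts as passing it.
- **Cone:** I gripped it, lifted it about 3 mm, drew it out level and set it down in the tray. The last image shows it upright, about 14 mm from the tray centre.
- **Plunger:** I pressed with the closed fingertips for about 0.5 s, with 9–21 N down. The fingertip's lower edge read 141–143 mm against 143 mm for the stop. It slid 10–15 mm off centre on the head. Afterwards the head was back at the same pixel as before, to 0.2 px.
- **Tag, pot and jar:** by eye in the last image, the tag is flat in its nest and the pinch pot and glaze jar are where they were. The hand read no contact.
- **Not checked at the end:** the square-headed press, its clay twist and the needle tool. The arm's planned path kept clear of them.

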